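# Start the brush washer: drain shut, brushes in, valve two turns, pump on

### The job

Get the brush washer going: shut its drain by turning the steel T-handle on the grey box clockwise to its stop, and lay every brush from the plywood flat in the trough, none on top of another, bristles towards the spray bar on the far wall. Then open the gate valve: turn the handwheel counter-clockwise, take up its slack first, and from there give it exactly two full turns that lift the stem. Only then start the pump: twist the black spring-return switch clockwise to its stop, hold it there for a good second and let it spring back; leave the tin, the jar and the tape roll alone.

Things in the scene. Friction and masses are not known exactly. Their poses are not given: they have to be found in the camera images.
- washer: fixed brush washer: open steel trough, 240 (x) x 250 (y) mm inside, walls 6 mm, inner floor 30 mm and rim 72 mm above the bench. Origin at bench level under the trough's centre; x points to the far wall with the spray bar on it (top 93 mm up, overhangs the floor by at most 14 mm), y left. On its -y side the grey control box, 200 x 90 x 85 mm high, centre at x -20, y -176 mm.
- pump_switch (a joint): angle in rad of the spring-return pump switch: 0 at rest, grows clockwise seen from above, hard stop at 1.1. A spring takes it back to 0 when let go; it takes about 0.3 N m at the stop.
- switch_grip (a point): grip point of the pump switch, on its vertical axis on top of the control box, 117 mm above the bench, 10 mm below the top of its black grip bar (56 mm long, 14 mm wide, stands 30 mm proud of a round base 48 mm across). The bar lies along this point's x axis and turns with it (at rest: the washer's x).
- drain_cock (a joint): angle in rad of the drain's T-handle: 0 fully open (bar along the washer's x, in line with the drain pipe), grows clockwise seen from above, shut at its stop at 1.57 (bar across). Starts 0.1 to 0.35; stays where it is left; about 0.12 N m.
- drain_grip (a point): grip point of the steel T-handle of the drain cock, on its vertical axis on the far part of the control box, 125 mm above the bench, in the middle of its bar (64 mm long, 13 mm wide, 20 mm tall, top 135 mm above the bench). The bar lies along this point's x axis and turns with it. The pump switch is 105 mm nearer the robot along the washer's x.
- valve: fixed flanged gate valve on a pipe that comes up out of the bench and goes down again 125 mm either side. Origin on the bench under the wheel's axis, z up, pipe along x. Flanges 115 mm across, axis 75 mm up; bonnet and yoke below the wheel reach 46 mm from the wheel's axis up to 132 mm height, 32 mm up to 195 mm. Opens counter-clockwise seen from above.
- wheel_hub (a point): centre of the grey handwheel, on its vertical axis, 225 mm above the bench; x points along one spoke and turns with the wheel. Rim 160 mm across its centre line, 14 mm thick; three 12 mm spokes at 120 degrees, all at this height; hub 31 mm across. Free gap of 57 mm between hub and rim: shut fingers can go in from above and push a spoke round. The wheel stays where it is left.
- wheel_spoke (a point): end of one spoke on the rim's centre line, 80 mm from the hub centre. The wheel has slack on its nut: at the start it first turns 1.0 to 1.8 rad freely counter-clockwise (0.03 N m), then takes the nut along, dragging at 0.45 N m or a little more, and lifts the stem 10 mm a turn. Turned back it has 1.8 rad of slack the other way.
- valve_stem (a joint): rise of the valve's stem in m: 0 with the valve shut, as at the start; two turns of the nut make 0.020, fully open 0.035. The stem is a 16 mm threaded rod, its top 245 mm above the bench when shut, that slides up through the wheel's hub without turning.
- paint_tin: bystander: closed paint tin, 96 mm across, 115 mm tall; origin at the centre of its underside.
- paint_jar: bystander: closed jar, 72 mm across, 90 mm tall; origin at the centre of its underside.
- tape_roll: bystander: roll of masking tape lying flat, 90 mm across, 30 mm tall; origin at the centre of its underside.
- brush1: wide flat paint brush, 170 mm long, 16 mm thick all along: wooden handle 24 mm wide from x -62 to 18 mm (a little narrower end piece to -80), ferrule and bristles 42 mm wide from x 18 to 90 mm. Origin at its underside, on the handle near the balance point: grip it across there. x points to the bristles, z up. 100 g. May be absent.
- brush1_tip (a point): middle of the bristle end of brush1, 90 mm ahead of its origin, 8 mm above its underside.
- brush1_end (a point): handle end of brush1, 80 mm behind its origin, 8 mm above its underside.
- brush2: narrow flat paint brush, 170 mm long, 16 mm thick all along: wooden handle 20 mm wide from x -62 to 18 mm (a little narrower end piece to -80), ferrule and bristles 30 mm wide from x 18 to 90 mm. Origin at its underside, on the handle near the balance point: grip it across there. x points to the bristles, z up. 100 g. May be absent.
- brush2_tip (a point): middle of the bristle end of brush2, 90 mm ahead of its origin, 8 mm above its underside.
- brush2_end (a point): handle end of brush2, 80 mm behind its origin, 8 mm above its underside.
- brush3: wide flat paint brush, 170 mm long, 16 mm thick all along: wooden handle 24 mm wide from x -62 to 18 mm (a little narrower end piece to -80), ferrule and bristles 42 mm wide from x 18 to 90 mm. Origin at its underside, on the handle near the balance point: grip it across there. x points to the bristles, z up. 100 g. May be absent.
- brush3_tip (a point): middle of the bristle end of brush3, 90 mm ahead of its origin, 8 mm above its underside.
- brush3_end (a point): handle end of brush3, 80 mm behind its origin, 8 mm above its underside.
- brush4: narrow flat paint brush, 170 mm long, 16 mm thick all along: wooden handle 20 mm wide from x -62 to 18 mm (a little narrower end piece to -80), ferrule and bristles 30 mm wide from x 18 to 90 mm. Origin at its underside, on the handle near the balance point: grip it across there. x points to the bristles, z up. 100 g. May be absent.
- brush4_tip (a point): middle of the bristle end of brush4, 90 mm ahead of its origin, 8 mm above its underside.
- brush4_end (a point): handle end of brush4, 80 mm behind its origin, 8 mm above its underside.
Things that resemble listed ones, but are neither listed nor needed, are in the scene too. Leave any red look-alike of the brush1 alone.

How it is judged:
By the outcome, as a careful person would: the job done as asked, in the order asked, and still so for the second after the job is handed in, with the robot touching nothing.
Of brush1, brush2, brush3, brush4 only 2 to 4 are there at a start; the rules pass over those that are not, and their reading is None.
At some moment in a run one of brush1, brush2, brush3, brush4 may be knocked a few centimetres aside while the robot is not near it.
Once in a run the grip may slacken for a moment while it holds something.
It also fails if it takes over 210 s, if anything falls off the work surface, if the arm or the gripper's body presses on something with over 40 N, if the wrist force passes 120 N, or if a joint passes its speed limit or range.

### The arm

A 6-joint arm with a two-finger parallel gripper is mounted at the origin on the work surface. World frame = base frame: x ahead of the robot, y to its left, z up, the work surface at z = 0. Lengths are in m, angles in rad, forces in N, time in s.
With the tool pointing down it reaches from about 0.325 to 0.9 m from the base axis. Payload 3.5 kg.
Tool frame: the origin (TCP) lies at the very end of the fingers, on their centre line; the grasp point (between the pads) lies 19 mm behind it; z points along the fingers, y is the line along which they close (so a half turn about z gives the same grasp; the last joint's range is limited). The gripper opens to 85 mm and grips with 20 to 120 N. Pads are 22 mm wide; open, the fingers measure 114 mm over their backs; the gripper's body (76 mm by 85 mm) begins 54 mm behind the grasp point. The pads swing forward as they close: fully open they stand 13 mm farther back than shut.
Start: joints at [1.096, 0.276, -0.026, 1.268, 0, 1.467], TCP at [0.227, 0.582, 0.231] pointing down, gripper open.
Joint ranges: [-3.12, 3.12], [-0.85, 1.88], [-1.08, 1.24], [-1.95, 2.15], [-1.57, 1.53], [-3.14, 3.14]. Speed limits (rad/s): [2.57, 2.57, 3.14, 3.14, 3.14, 3.14].

### API

Orientations are given as a unit quaternion [w, x, y, z].
In Python, from workcell import r gives the robot as it stands.
- The arm moves only by the tool send_rows, never from a script. Its argument "series" is a list of rows, each a list of 7 numbers: the shift along the tool's x, y, z scaled (see below), then the turn, a rotation vector about the tool's x, y, z scaled (see below), then the opening in per cent of the stroke, from 0 (shut) to 100 (fully open). A call has 1 to 5 rows; each row shifts and turns the commanded pose from where the row before left it, along the tool's axes as they then stand; what a row does not reach is not made up. The controller multiplies each number of a shift by 400 mm and each number of a turn by 45 degrees. A row lasts 1/10 s, in which the tool goes at most 50 mm and 8.59 degrees, less where a joint would pass 70% of its speed; a pose out of reach is approached as far as the arm can. A call with a number of a shift or a turn outside -1 to 1 is refused whole. A call with a gripper value outside its range is refused whole. The fingers move at their own pace and stop on an object; "grip_force" is the grip in N (left out, the last holds). Time passes only in rows, so rows that do not move let the fingers close. It gives the time, the measured TCP pose, the force, the opening and the grip force at its end, in the units of the state.
- r.observe(): the state, without advancing time (a new reading comes with each control period).
- r.read_camera(name): name is "side" or "top"; returns the picture (420x560x3 uint8, blue, green, red); there is no depth.
- r.get_calibration(name): a dict with "fx", "fy", "cx", "cy" (pixels), "R" (3x3) and "t" (3): a world point X has camera coordinates R X + t. Camera axes: x right, y down, z forward; pixel columns grow to the right and rows downward; lengths in m; the calibration is good to about 2 mm. A picture is of the moment at which its call begins. get_calibration takes no time and is no camera call.
- r.hand_in(): hands the job in; it is judged then, once.
The state is a dict: "t": time; "joint_pos": joint angles; "qvel": joint speeds; "joint_efforts": joint torques, N m; "eef_pos": TCP position; "tcp_rot": TCP orientation; "ft_force": force on the tool from outside, world axes, zero at the start; "moment": the same for the moment, N m; "width": finger opening in m; "grip_force": force on a finger pad.
Only numpy, scipy, OpenCV 4.12 (cv2) and the standard library are available. Lean on these libraries where they do the work, as an engineer would, in place of code of your own. Each camera call takes 0.05 s, during which the arm holds its last target. There are 200 camera calls.

## Working session

There is one attempt and no reset: what is moved stays moved. The work goes in short steps, Python scripts to look and compute and a tool call to move; the robot and the scene stay as the last step left them, time stands still between calls to the robot, and variables do not carry over. Pictures are saved under pics/ and viewed, at most 14 in all, crops included, and the job is handed in when it is done.

Besides the shell and the picture viewer there is one more tool, called after "Request:" in YAML: its name, and indented under it one key for each argument. send_rows: Moves the arm, as the interface text tells. Shifts and turns lie within -1 to 1; 1 stands for 400 mm of shift or 45 degrees of turn. Its arguments: {"type":"object","properties":{"series":{"type":"array","items":{"type":"array","items":{"type":"number"}}},"grip_force":{"type":"number"}},"required":["series"]}

```bash
ls; mkdir -p pics
python3 - <<'E'
from workcell import r
import cv2,json
for n in("top","side"):
    im=r.read_camera(n); cv2.imwrite(f"pics/{n}0.png",cv2.resize(im,(784,588),interpolation=cv2.INTER_CUBIC))
    c=r.get_calibration(n); print(n,{k:(v.tolist() if hasattr(v,'tolist') else v) for k,v in c.items()})
print(r.observe())
E
```

```text
pics
top {'fx': 382.38711559750305, 'fy': 382.38711559750305, 'cx': 276.13098642920585, 'cy': 205.68693987317855, 'R': [[0.000356004845604532, -0.9998800243463883, 0.015485805552693575], [-0.9825296260092843, -0.0032317435837003867, -0.18607818208340512], [0.18610590338462016, -0.015149018003657533, -0.9824128968915864]], 't': [0.0074922356447770485, 0.559121907861682, 1.2904792190882663]}
side {'fx': 475.19193984867985, 'fy': 475.19193984867985, 'cx': 277.0865387494214, 'cy': 209.36857991463634, 'R': [[0.9093903502897003, -0.41573868798269004, -0.01305887110006111], [-0.3109245177258072, -0.6585941035639877, -0.6852588934320528], [0.2762881377782092, 0.6272281483361369, -0.7281824735997636]], 't': [-0.4723114898142975, 0.28465174420077416, 1.599039281131056]}
{'t': 0.1, 'joint_pos': array([ 1.09558129e+00,  2.77105078e-01, -2.77157235e-02,  1.26796993e+00,
       -2.72410096e-06,  1.46741751e+00]), 'qvel': array([ 0.00136842, -0.00030059,  0.00401937,  0.00077812,  0.00045494,
        0.000681  ]), 'joint_efforts': array([ 2.87344001e-04, -4.46707928e+01,  2.96128750e+01,  8.45833478e-03,
       -8.21352637e-05,  5.69422653e-06]), 'eef_pos': array([0.22676485, 0.58168301, 0.23025479]), 'tcp_rot': array([-2.83175448e-04,  1.84848811e-01,  9.82766464e-01, -9.56153763e-04]), 'ft_force': array([-1.17561093,  0.40875494, -0.96225517]), 'moment': array([ 0.01116696, -0.01641975,  0.0233696 ]), 'grip_force': 0.0, 'width': 0.08502872454574942}
```

View pics/top0.png

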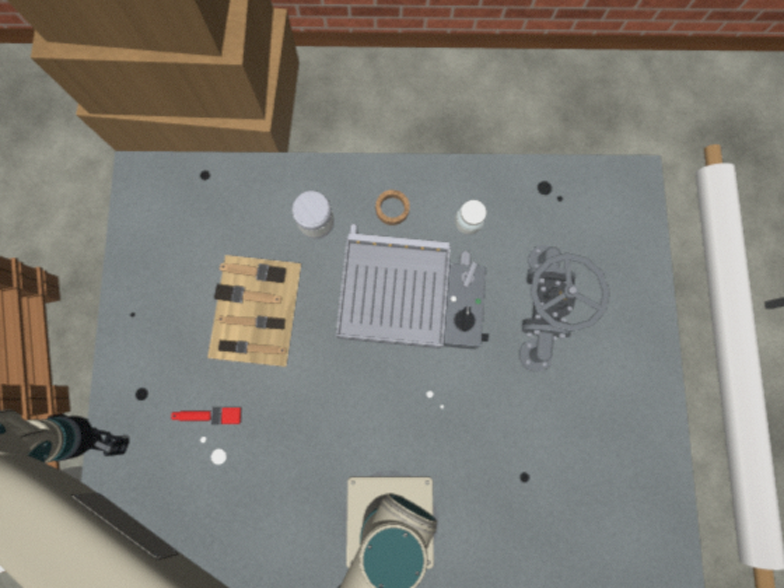

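View pics/side0.png

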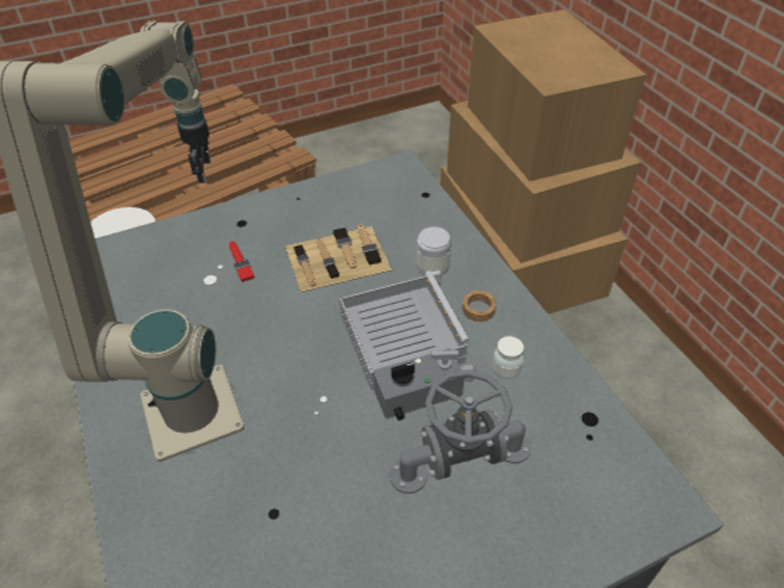

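The views show four real brushes on the plywood. Pixels in the enlarged top picture, by bristle end:
- (270,273): bristles right
- (228,293): bristles left
- (270,323): bristles right
- (233,347): bristles left

Other items:
- The red look-alike is at (210,415), to be left alone.
- T-handle at (467,270), not the pipe stub at (465,258).
- Black switch at (465,318).
- Wheel hub at (572,290).

Next is a close crop.

```bash
cat > h.py <<'E'
import numpy as np,cv2
from workcell import r
from scipy.spatial.transform import Rotation as Ro
def cal(n):
    c=r.get_calibration(n);return np.array([[c['fx'],0,c['cx']],[0,c['fy'],c['cy']],[0,0,1]]),np.array(c['R']),np.array(c['t'])
def p2w(n,uv,z):
    K,R,t=cal(n);d=R.T@np.linalg.inv(K)@[uv[0],uv[1],1];o=-R.T@t
    return o+d*(z-o[2])/d[2]
def w2p(n,X):
    K,R,t=cal(n);p=K@(R@np.asarray(X)+t);return p[:2]/p[2]
def crop(im,x0,x1,y0,y1,s):
    o=cv2.resize(im[y0:y1,x0:x1],None,fx=s,fy=s,interpolation=cv2.INTER_CUBIC)
    for i in range(0,x1-x0,10): cv2.putText(o,str(x0+i),(i*s,8),0,.3,(0,0,255),1);cv2.line(o,(i*s,10),(i*s,14),(0,0,255),1)
    for i in range(0,y1-y0,10): cv2.putText(o,str(y0+i),(0,i*s+3),0,.3,(0,255,0),1)
    return o
def st():
    s=r.observe();q=s['tcp_rot'];R=Ro.from_quat([q[1],q[2],q[3],q[0]]).as_matrix()
    print('t',round(s['t'],2),'pos',s['eef_pos'].round(4),'yaw(y axis)',np.degrees(np.arctan2(R[1,1],R[0,1])).round(1),'tilt',np.degrees(np.arccos(-R[2,2])).round(2),'w',round(s['width'],4),'gf',round(s['grip_force'],1),'F',s['ft_force'].round(1),'M',s['moment'].round(2),'q',s['joint_pos'].round(2))
    return s['eef_pos'],R
def go(tx,ty,tz,yaw=None):
    "shift/turn in tool units to reach world target; yaw=direction (deg) of tool y"
    p,R=st();d=R.T@(np.array([tx,ty,tz])-p);print('shift units',(d/.4).round(4),'norm mm',round(np.linalg.norm(d)*1e3,1))
    if yaw is not None:
        y=np.degrees(np.arctan2(R[1,1],R[0,1]));e=(y-yaw+90)%180-90   # tool z down: positive turn = cw in world
        print('turn z deg',e.round(2),'units',(e/45).round(4))
E
python3 - <<'E'
from h import *
im=r.read_camera("top")
a=crop(im,145,217,180,264,6);b=crop(im,308,368,172,256,6)
cv2.imwrite("pics/c1.png",np.hstack([a,b]))
c=crop(im,365,440,170,270,5);s=r.read_camera("side");d=crop(s,290,370,255,355,5)
cv2.imwrite("pics/c2.png",np.hstack([c,d]))
E
```

```text
(no output)
```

View pics/c1.png

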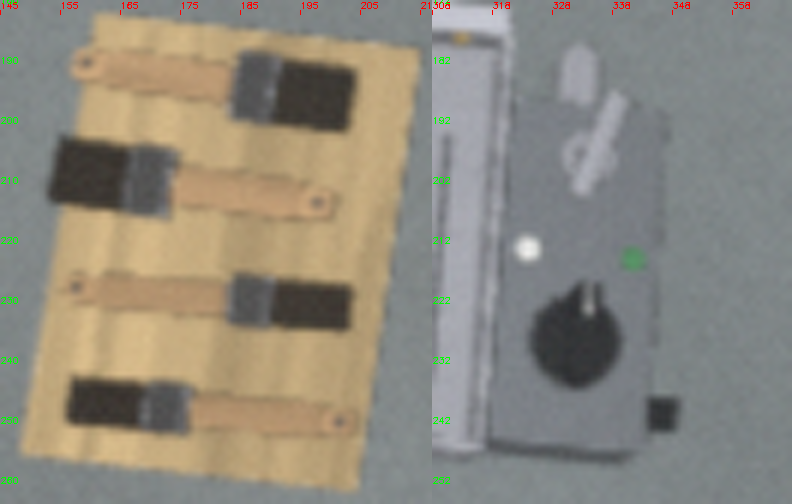

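View pics/c2.png

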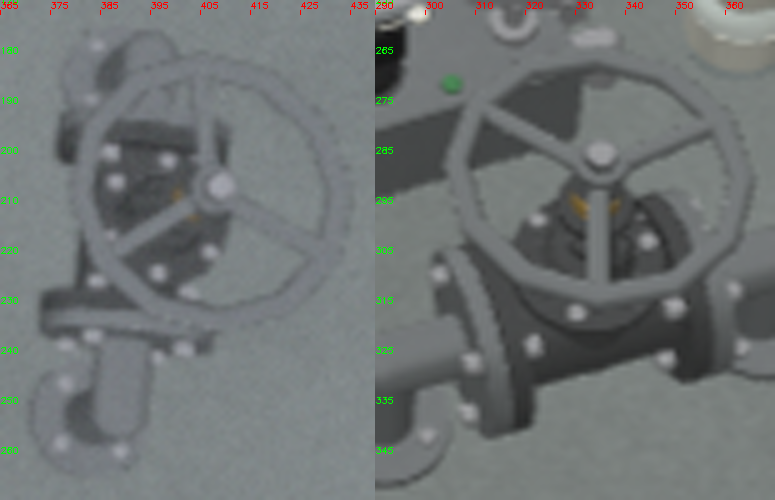

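The crops show four brushes:
- A: wide, bristles right, pixels (157,190) to (204,196).
- B: wide, bristles left, (154,208) to (201,214).
- C: narrow, bristles right.
- D: narrow, bristles left.

The T-handle runs (340,188) to (332,204), the switch is at (332,228), and the wheel hub is at (409,207) with one spoke pointing away from the robot.

Run:
```python
from h import *
P=lambda uv,z:p2w("top",uv,z)
for zt in(.026,):
  for n,e,t in(("A",(156.7,190.3),(204,196.2)),("B",(200.7,214),(154.2,208.3)),("C",(155.7,227.8),(203.7,231.2)),("D",(204.2,250.5),(156.2,246.7))):
    e=P(e,zt);t=P(t,zt);d=t-e;L=np.linalg.norm(d);print(n,'org',(e+d*80/170).round(4),'L',L.round(4),'ang',np.degrees(np.arctan2(d[1],d[0])).round(1))
a=P((339.7,188.2),.135);b=P((332.3,203.7),.135);print('T',a.round(4),b.round(4),((a+b)/2).round(4),np.linalg.norm(a-b),np.degrees(np.arctan2(*(a-b)[1::-1])))
print('sw',P((332,228.3),.095).round(4))
print('box edges',P((317.7,245.3),.085),P((341.8,247.3),.085),P((346.8,189.5),.085), P((321.5,187.5),.085))
h=P((409,207.2),.245);print('hub',h.round(4))
for s in((405.8,184.5),(386,220),(430,220)):
    d=P(s,.225)-h;print('spoke',np.hypot(*d[:2]).round(4),np.degrees(np.arctan2(d[1],d[0])).round(1))
# side check of hub, T
print('hub side',w2p('side',h),'T side',w2p('side',(a+b)/2))
# trough rim corners (from 1.4x image)
for uv in((346,238),(449,246),(338,336),(446,346)): print('rim',P(np.array(uv)/1.4,.072).round(4))
# plywood corners in side + top for thickness
print('ply',[P((145+x/6,180+y/6),.01).round(3).tolist() for x,y in((95,12),(420,48),(22,455),(358,490))])
```

```text
A org [0.6091 0.3571 0.026 ] L 0.1715 ang -97.0
B org [0.5426 0.3544 0.026 ] L 0.167 ang 83.1
C org [0.4779 0.3531 0.026 ] L 0.1696 ang -93.9
D org [0.41   0.3383 0.026 ] L 0.1682 ang 85.6
T [ 0.6034 -0.2019  0.135 ] [ 0.5508 -0.1758  0.135 ] [ 0.5771 -0.1888  0.135 ] 0.05878901683454384 -26.38037452905211
sw [ 0.4741 -0.1791  0.095 ]
box edges [ 0.41773177 -0.13093465  0.085     ] [ 0.41114867 -0.21204177  0.085     ] [ 0.61079372 -0.23573113  0.085     ] [ 0.61755129 -0.14809528  0.085     ]
hub [ 0.5193 -0.389   0.245 ]
spoke 0.0753 -1.6
spoke 0.0749 118.9
spoke 0.078 -117.3
hub side [334.12202883 285.49142388] T side [316.91647566 251.61666015]
rim [0.6828 0.1108 0.072 ]
rim [ 0.6632 -0.148   0.072 ]
rim [0.4364 0.1267 0.072 ]
rim [ 0.4126 -0.1354  0.072 ]
ply [[0.654, 0.429, 0.01], [0.632, 0.231, 0.01], [0.386, 0.456, 0.01], [0.366, 0.259, 0.01]]
```

Request:
send_rows:
  series:
    - [0,0,0,0,0,0.0822,60]
    - [-0.0804,-0.0688,0.0088,0,0,0,60]
    - [-0.0804,-0.0688,0.0088,0,0,0,60]
    - [-0.0804,-0.0688,0.0088,0,0,0,60]
    - [-0.0804,-0.0688,0.0088,0,0,0,60]
  grip_force: 60

```text
t: 0.7
eef_pos: [0.2974, 0.4267, 0.2169]
tcp_rot: [0.0, 0.216, 0.976, -0.0]
ft_force: [0.9, -0.2, 0.3]
width: 0.0512
grip_force: 0.0
```

Request:
send_rows:
  series:
    - [-0.0804,-0.0688,0.0088,0,0,0,60]
    - [-0.0804,-0.0688,0.0088,0,0,0,60]
    - [-0.0804,-0.0688,0.0088,0,0,0,60]
    - [-0.0804,-0.0688,0.0088,0,0,0,60]
    - [-0.0804,-0.0688,0.0088,0,0,0,60]

```text
t: 1.2
eef_pos: [0.385, 0.2339, 0.1995]
tcp_rot: [0.0, 0.216, 0.976, 0.0]
ft_force: [0.2, 0.9, -0.4]
width: 0.0508
grip_force: 0.0
```

Request:
send_rows:
  series:
    - [-0.0804,-0.0688,0.0088,0,0,0,60]
    - [-0.0804,-0.0688,0.0088,0,0,0,60]
    - [-0.0804,-0.0688,0.0088,0,0,0,60]
    - [-0.0804,-0.0688,0.0088,0,0,0,60]
    - [-0.0804,-0.0688,0.0088,0,0,0,60]

```text
t: 1.7
eef_pos: [0.4726, 0.0411, 0.1819]
tcp_rot: [0.0, 0.217, 0.976, 0.0]
ft_force: [1.0, 0.3, -0.2]
width: 0.0514
grip_force: 0.0
```

Request:
send_rows:
  series:
    - [-0.0804,-0.0688,0.0088,0,0,0,60]
    - [-0.0804,-0.0688,0.0088,0,0,0,60]
    - [-0.0804,-0.0688,0.0088,0,0,0,60]
    - [-0.0804,-0.0688,0.0088,0,0,0,60]
    - [0,0,0,0,0,0,60]

```text
t: 2.2
eef_pos: [0.5446, -0.1158, 0.1676]
tcp_rot: [0.001, 0.219, 0.976, -0.001]
ft_force: [0.2, 0.4, -0.7]
width: 0.0513
grip_force: 0.0
```

Request:
send_rows:
  series:
    - [-0.0754,-0.0658,0.0095,0,0,0,60]
    - [-0.0754,-0.0658,0.0095,0,0,0,60]
    - [0,0,0.04,0,0,0,60]
    - [0,0,0.045,0,0,0,60]
    - [0,0,0.04,0,0,0,60]

```text
t: 2.7
eef_pos: [0.5743, -0.1841, 0.1094]
tcp_rot: [-0.001, 0.217, 0.976, 0.0]
ft_force: [0.0, 0.3, -0.7]
width: 0.0516
grip_force: 0.0
```

Request:
send_rows:
  series:
    - [0,0,0,0,0,0,60]
    - [0,0,0,0,0,0,0]
    - [0,0,0,0,0,0,0]
    - [0,0,0,0,0,0,0]
    - [0,0,0,0,0,0,0]

```text
t: 3.2
eef_pos: [0.5751, -0.1855, 0.1119]
tcp_rot: [0.001, 0.217, 0.976, -0.001]
ft_force: [-2.9, -3.1, 4.7]
width: 0.0122
grip_force: 58.5
```

```bash
python3 -c "
from h import *
st()"
```

```text
t 3.2 pos [ 0.5751 -0.1855  0.1119] yaw(y axis) 65.0 tilt 0.16 w 0.0122 gf 58.5 F [-2.9 -3.1  4.7] M [-0.49  0.59  0.06] q [-0.42  0.32 -0.23  1.02 -0.    0.02]
```

Request:
send_rows:
  series:
    - [0,0,0,0,0,0.16,0]
    - [0,0,0,0,0,0.16,0]
    - [0,0,0,0,0,0.16,0]
    - [0,0,0,0,0,0.16,0]
    - [0,0,0,0,0,0.16,0]

```text
t: 3.7
eef_pos: [0.5776, -0.1828, 0.1119]
tcp_rot: [0.002, 0.509, 0.861, 0.004]
ft_force: [5.0, 4.7, 1.7]
width: 0.0122
grip_force: 58.7
```

Request:
send_rows:
  series:
    - [0,0,0,0,0,0.16,0]
    - [0,0,0,0,0,0.16,0]
    - [0,0,0,0,0,0.16,0]
    - [0,0,0,0,0,0.16,0]
    - [0,0,0,0,0,0,0]

```text
t: 4.2
eef_pos: [0.5805, -0.182, 0.112]
tcp_rot: [0.002, 0.706, 0.709, 0.007]
ft_force: [9.9, 6.4, -1.5]
width: 0.0122
grip_force: 58.6
```

```bash
python3 -c "
from h import *
st()"
```

```text
t 4.2 pos [ 0.5805 -0.182   0.112 ] yaw(y axis) 0.2 tilt 0.8 w 0.0122 gf 58.6 F [ 9.9  6.4 -1.5] M [ 1.28 -1.98 -0.03] q [-0.42  0.33 -0.22  1.01  0.01  1.15]
```

Request:
send_rows:
  series:
    - [0,0,0,0,0,0.1,0]
    - [0,0,0,0,0,0,0]

```text
t: 4.4
eef_pos: [0.581, -0.1821, 0.112]
tcp_rot: [0.002, 0.733, 0.681, 0.007]
ft_force: [10.7, 6.7, -2.8]
width: 0.0125
grip_force: 58.6
```

```bash
python3 -c "
from h import *
st()"
```

```text
t 4.4 pos [ 0.581  -0.1821  0.112 ] yaw(y axis) -4.2 tilt 0.85 w 0.0125 gf 58.6 F [10.7  6.7 -2.8] M [ 1.39 -2.29  0.  ] q [-0.42  0.33 -0.22  1.01  0.01  1.23]
```

Request:
send_rows:
  series:
    - [0,0,0,0,0,0.08,0]
    - [0,0,0,0,0,0,0]

```text
t: 4.6
eef_pos: [0.5813, -0.1821, 0.112]
tcp_rot: [0.002, 0.753, 0.658, 0.007]
ft_force: [11.9, 5.8, -2.8]
width: 0.012
grip_force: 65.2
```

```bash
python3 -c "
from h import *
st()"
```

```text
t 4.6 pos [ 0.5813 -0.1821  0.112 ] yaw(y axis) -7.7 tilt 0.87 w 0.012 gf 65.2 F [11.9  5.8 -2.8] M [ 1.25 -2.43  0.41] q [-0.41  0.33 -0.22  1.01  0.01  1.29]
```

Request:
send_rows:
  series:
    - [0,0,0,0,0,0,50]
    - [0,0,0,0,0,0,50]
    - [0,0,0,0,0,0,50]
    - [0,0,-0.08,0,0,0,50]
    - [0,0,-0.1,0,0,0,50]

```text
t: 5.1
eef_pos: [0.5722, -0.1836, 0.1804]
tcp_rot: [-0.003, 0.754, 0.657, -0.001]
ft_force: [0.9, -0.3, 0.5]
width: 0.0427
grip_force: 0.0
```

Request:
send_rows:
  series:
    - [0.1035,-0.0086,0,0,0,0,50]
    - [0.1035,-0.0086,0,0,0,0,50]
    - [0.1035,-0.0086,0,0,0,0,50]
    - [0.1035,-0.0086,0,0,0,0,50]
    - [0.1035,-0.0086,0,0,0,0,50]

```text
t: 5.6
eef_pos: [0.5857, 0.0242, 0.1824]
tcp_rot: [-0.0, 0.754, 0.656, 0.0]
ft_force: [0.9, -0.1, -0.2]
width: 0.0429
grip_force: 0.0
```

Run:
```python
from h import *
im=r.read_camera("top");cv2.imwrite("pics/raw1.png",im)
a=crop(im,145,217,180,264,6);b=crop(im,308,368,172,256,6)
cv2.imwrite("pics/c3.png",np.hstack([a,b]));st()
```

```text
t 5.65 pos [0.5855 0.0301 0.1824] yaw(y axis) -7.6 tilt 0.31 w 0.0432 gf 0.0 F [-0.6  3.2  0.7] M [ 0.25 -0.   -0.05] q [-0.06  0.24 -0.18  1.15  0.01  1.64]
```

View pics/c3.png

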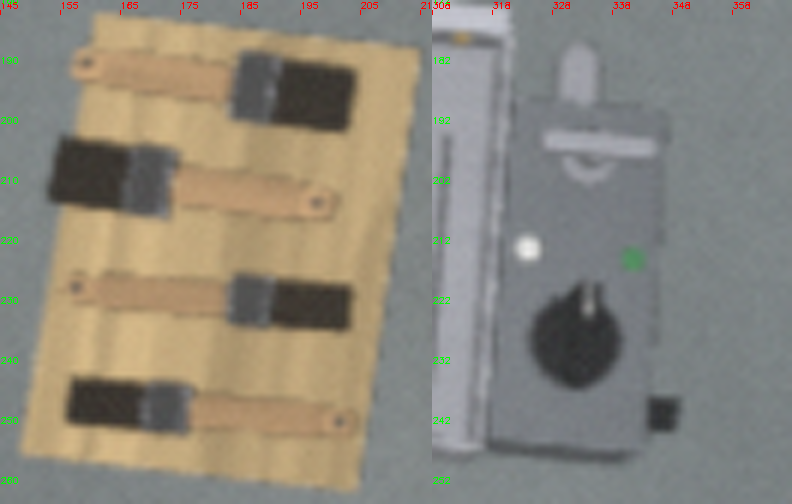

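The picture shows the T-handle across the box, (327,195) to (345,197), so the drain is shut. All four brushes are where they were.

Run:
```python
from h import *
for uv in((204.7,261.7),(148.7,255.8),(215,188),(160.8,182)):
    print([(z,(w2p('side',p2w('top',uv,z))*1.4).round(1).tolist()) for z in(0,.01,.02)])
s=r.read_camera('side');cv2.imwrite('pics/s1.png',crop(s,195,290,155,215,8))
```

```text
[(0, [299.5, 292.8]), (0.01, [299.2, 290.8]), (0.02, [298.9, 288.7])]
[(0, [284.0, 247.0]), (0.01, [283.7, 245.3]), (0.02, [283.4, 243.5])]
[(0, [390.7, 270.4]), (0.01, [390.1, 268.5]), (0.02, [389.6, 266.6])]
[(0, [370.1, 227.0]), (0.01, [369.6, 225.3]), (0.02, [369.1, 223.7])]
```

View pics/s1.png

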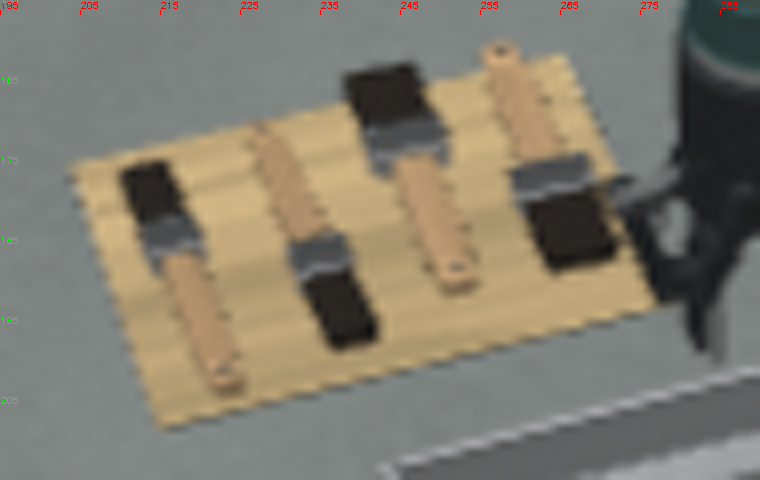

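Request:
send_rows:
  series:
    - [0.1023,-0.0058,0,0,0,0,50]
    - [0.1023,-0.0058,0,0,0,0,50]
    - [0.1023,-0.0058,0,0,0,0,50]
    - [0.1023,-0.0058,0,0,0,0,50]
    - [0.1023,-0.0058,0,0,0,0,50]

```text
t: 6.2
eef_pos: [0.6028, 0.2277, 0.1823]
tcp_rot: [0.0, 0.755, 0.656, -0.0]
ft_force: [-0.4, 0.1, 0.0]
width: 0.0424
grip_force: 0.0
```

Request:
send_rows:
  series:
    - [0.1023,-0.0058,0,0,0,0,50]
    - [0.1023,-0.0058,0,0,0,0,50]
    - [0.1023,-0.0058,0,0,0,0,50]
    - [0,0,0.1,0,0,0,50]
    - [0,0,0.1,0,0,0,50]

```text
t: 6.7
eef_pos: [0.6147, 0.3512, 0.1033]
tcp_rot: [0.001, 0.754, 0.657, 0.002]
ft_force: [0.2, -0.4, -0.5]
width: 0.0426
grip_force: 0.0
```

Request:
send_rows:
  series:
    - [0,0,0.1,0,0,0,50]
    - [0,0,0.07,0,0,0,50]
    - [0,0,0.02,0,0,0,50]
    - [0,0,0.01,0,0,0,50]
    - [0,0,0,0,0,0,50]

```text
t: 7.2
eef_pos: [0.6138, 0.3496, 0.0234]
tcp_rot: [0.0, 0.754, 0.656, 0.001]
ft_force: [-0.1, 0.1, -0.7]
width: 0.0426
grip_force: 0.0
```

```bash
python3 -c "
from h import *
st()"
```

```text
t 7.2 pos [0.6138 0.3496 0.0234] yaw(y axis) -7.9 tilt 0.09 w 0.0426 gf 0.0 F [-0.1  0.1 -0.7] M [-0.02 -0.04  0.01] q [ 0.43  0.57 -0.05  0.95 -0.    2.14]
```

Request:
send_rows:
  series:
    - [0.02,-0.008,0.0125,0,0,0,50]
    - [0,0,0.0125,0,0,0,50]
    - [0,0,0,0,0,0,50]

```text
t: 7.5
eef_pos: [0.6106, 0.3585, 0.0126]
tcp_rot: [0.0, 0.754, 0.657, 0.0]
ft_force: [-0.7, 0.1, 0.5]
width: 0.0428
grip_force: 0.0
```

Request:
send_rows:
  series:
    - [0,0,0.0075,0,0,0,50]
    - [0,0,0,0,0,0,50]

```text
t: 7.7
eef_pos: [0.6105, 0.358, 0.0091]
tcp_rot: [-0.0, 0.754, 0.657, -0.0]
ft_force: [0.1, 0.0, 0.7]
width: 0.0429
grip_force: 0.0
```

Request:
send_rows:
  series:
    - [0,0,0,0,0,0,0]
    - [0,0,0,0,0,0,0]
    - [0,0,0,0,0,0,0]
    - [0,0,0,0,0,0,0]

```text
t: 8.1
eef_pos: [0.6111, 0.3582, 0.0098]
tcp_rot: [0.0, 0.754, 0.657, 0.0]
ft_force: [-0.8, -0.3, 2.6]
width: 0.0222
grip_force: 61.7
```

```bash
python3 -c "
from h import *
st()"
```

```text
t 8.1 pos [0.6111 0.3582 0.0098] yaw(y axis) -7.9 tilt 0.05 w 0.0222 gf 61.7 F [-0.8 -0.3  2.6] M [-0.04 -0.05 -0.03] q [ 0.44  0.59 -0.05  0.93 -0.    2.15]
```

Request:
send_rows:
  series:
    - [0,0,-0.05,0,0,0,0]
    - [0,0,-0.1,0,0,0,0]
    - [0,0,-0.1,0,0,-0.1724,0]
    - [0,0,-0.1,0,0,-0.1724,0]
    - [0,0,-0.05,0,0,-0.1724,0]
  grip_force: 80

```text
t: 8.6
eef_pos: [0.6123, 0.3588, 0.1736]
tcp_rot: [0.001, 0.604, 0.797, 0.002]
ft_force: [1.2, 0.8, -1.4]
width: 0.0218
grip_force: 78.6
```

Request:
send_rows:
  series:
    - [0,0,0,0,0,-0.1724,0]
    - [0,0,0,0,0,-0.1724,0]
    - [0,0,0,0,0,-0.1724,0]
    - [0,0,0,0,0,-0.1724,0]
    - [0,0,0,0,0,-0.1724,0]

```text
t: 9.1
eef_pos: [0.6101, 0.3578, 0.1685]
tcp_rot: [-0.001, 0.305, 0.952, -0.001]
ft_force: [0.6, 0.4, -1.5]
width: 0.0214
grip_force: 78.6
```

Request:
send_rows:
  series:
    - [0,0,0,0,0,-0.1724,0]
    - [0,0,0,0,0,-0.1724,0]
    - [0,0,0,0,0,-0.1724,0]
    - [0,0,0,0,0,-0.1724,0]
    - [0,0,0,0,0,0,0]

```text
t: 9.6
eef_pos: [0.6102, 0.3578, 0.1685]
tcp_rot: [-0.001, 0.042, 0.999, -0.0]
ft_force: [0.7, -0.2, -1.4]
width: 0.0214
grip_force: 78.6
```

```bash
python3 -c "
from h import *
go(.535,-.089,.17,85.2)"
```

```text
t 9.6 pos [0.6102 0.3578 0.1685] yaw(y axis) 85.2 tilt 0.09 w 0.0214 gf 78.6 F [ 0.7 -0.2 -1.4] M [-0.05  0.01 -0.08] q [0.44 0.46 0.09 1.21 0.   0.52]
shift units [ 0.0935 -1.1288 -0.0027] norm mm 453.1
turn z deg -0.02 units -0.0004
```

Request:
send_rows:
  series:
    - [0.0085,-0.1026,0,0,0,0,0]
    - [0.0085,-0.1026,0,0,0,0,0]
    - [0.0085,-0.1026,0,0,0,0,0]
    - [0.0085,-0.1026,0,0,0,0,0]
    - [0.0085,-0.1026,0,0,0,0,0]

```text
t: 10.1
eef_pos: [0.5758, 0.1535, 0.1691]
tcp_rot: [-0.0, 0.043, 0.999, -0.0]
ft_force: [0.5, -0.5, -1.3]
width: 0.0215
grip_force: 78.8
```

Request:
send_rows:
  series:
    - [0.0085,-0.1026,0,0,0,0,0]
    - [0.0085,-0.1026,0,0,0,0,0]
    - [0.0085,-0.1026,0,0,0,0,0]
    - [0.0085,-0.1026,0,0,0,0,0]
    - [0.0085,-0.1026,0,0,0,0,0]

```text
t: 10.6
eef_pos: [0.5417, -0.0495, 0.1693]
tcp_rot: [-0.0, 0.044, 0.999, 0.0]
ft_force: [-0.1, -0.1, -1.6]
width: 0.0214
grip_force: 78.8
```

Request:
send_rows:
  series:
    - [0.0085,-0.1026,0,0,0,0,0]
    - [0,0,0,0,0,0,0]
    - [0,0,0.1,0,0,0,0]
    - [0,0,0.1,0,0,0,0]
    - [0,0,0,0,0,0,0]

```text
t: 11.1
eef_pos: [0.5301, -0.0867, 0.084]
tcp_rot: [-0.006, 0.043, 0.999, 0.002]
ft_force: [-1.7, 0.2, -2.3]
width: 0.0219
grip_force: 78.9
```

Run:
```python
from h import *
go(.535,-.089,.037,85.2)
im=r.read_camera("top");s=r.read_camera("side")
cv2.imwrite("pics/c4.png",np.hstack([crop(im,235,325,160,260,4),crop(s,235,340,190,290,4)]))
```

```text
t 11.1 pos [ 0.5301 -0.0867  0.084 ] yaw(y axis) 85.1 tilt 0.71 w 0.0219 gf 78.9 F [-1.7  0.2 -2.3] M [ 0.01  0.11 -0.04] q [-0.28  0.25 -0.39  0.94  0.   -0.2 ]
shift units [-0.0142 -0.005   0.1174] norm mm 47.3
turn z deg -0.13 units -0.0029
```

View pics/c4.png

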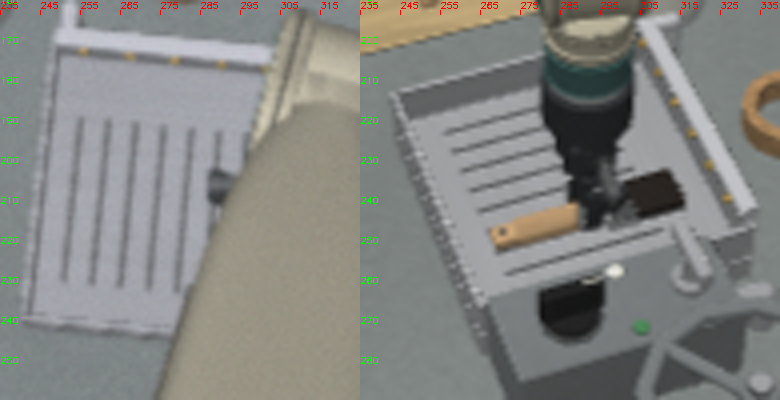

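The side view shows the brush held level over the trough, bristles to the spray bar, with clear floor around it.

Request:
send_rows:
  series:
    - [-0.0142,0,0.07,0,0,0,0]
    - [0,0,0.03,0,0,0,0]
    - [0,0,0.01,0,0,0,0]
    - [0,0,0.01,0,0,0,0]
    - [0,0,0,0,0,0,0]

```text
t: 11.7
eef_pos: [0.5416, -0.0891, 0.0419]
tcp_rot: [0.0, 0.042, 0.999, -0.0]
ft_force: [0.5, 0.2, -1.4]
width: 0.0215
grip_force: 78.9
```

Request:
send_rows:
  series:
    - [0,0,0.005,0,0,0,0]
    - [0,0,0,0,0,0,0]

```text
t: 11.9
eef_pos: [0.5416, -0.0893, 0.0398]
tcp_rot: [0.0, 0.042, 0.999, -0.0]
ft_force: [0.3, -0.6, -1.3]
width: 0.0218
grip_force: 78.9
```

Request:
send_rows:
  series:
    - [0,0,0.006,0,0,0,0]
    - [0,0,0,0,0,0,0]

```text
t: 12.1
eef_pos: [0.5412, -0.0891, 0.0369]
tcp_rot: [-0.0, 0.042, 0.999, 0.0]
ft_force: [-0.6, 0.5, -1.2]
width: 0.0214
grip_force: 78.9
```

Request:
send_rows:
  series:
    - [0,0,0.005,0,0,0,0]
    - [0,0,0,0,0,0,0]

```text
t: 12.3
eef_pos: [0.5415, -0.0892, 0.0358]
tcp_rot: [0.0, 0.042, 0.999, -0.0]
ft_force: [-1.5, 1.0, 4.5]
width: 0.0214
grip_force: 79.7
```

Request:
send_rows:
  series:
    - [0,0,0.004,0,0,0,0]
    - [0,0,0,0,0,0,0]

```text
t: 12.5
eef_pos: [0.5415, -0.0892, 0.0358]
tcp_rot: [0.0, 0.042, 0.999, -0.0]
ft_force: [-6.7, 1.1, 15.7]
width: 0.0215
grip_force: 81.0
```

Request:
send_rows:
  series:
    - [0,0,-0.006,0,0,0,42]
    - [0,0,0,0,0,0,42]
    - [0,0,0,0,0,0,42]
    - [0,0,-0.05,0,0,0,42]
    - [0,0,-0.1,0,0,0,42]

```text
t: 13.0
eef_pos: [0.5377, -0.0881, 0.0926]
tcp_rot: [-0.004, 0.042, 0.999, 0.001]
ft_force: [0.2, 0.3, 0.6]
width: 0.0358
grip_force: 0.0
```

Request:
send_rows:
  series:
    - [0,0,-0.1,0,0,0,50]
    - [0,0,-0.07,0,0,0,50]
    - [0.0087,0.1105,0,0,0,0,50]
    - [0.0087,0.1105,0,0,0,0,50]
    - [0.0087,0.1105,0,0,0,0,50]

```text
t: 13.5
eef_pos: [0.5421, 0.0449, 0.1639]
tcp_rot: [0.0, 0.043, 0.999, 0.0]
ft_force: [1.3, 0.2, 0.8]
width: 0.0425
grip_force: 0.0
```

Run:
```python
from h import *
im=r.read_camera("top");cv2.imwrite("pics/raw2.png",im);o=cv2.imread("pics/raw1.png")
d=cv2.absdiff(im,o).max(2)[180:264,145:217];print([(180+i*12,int((d[i*12:i*12+12]>40).sum())) for i in range(7)])
cv2.imwrite("pics/c5.png",np.hstack([crop(im,235,335,160,260,4),crop(r.read_camera('side'),235,335,190,290,4)]))
st()
```

```text
[(180, 51), (192, 201), (204, 0), (216, 36), (228, 296), (240, 24), (252, 0)]
t 13.6 pos [0.5413 0.0481 0.1634] yaw(y axis) 85.5 tilt 0.12 w 0.0424 gf 0.0 F [ 0.2 -0.1  0.5] M [-0.07 -0.03 -0.02] q [-0.03  0.18 -0.3   1.09  0.    0.05]
```

View pics/c5.png

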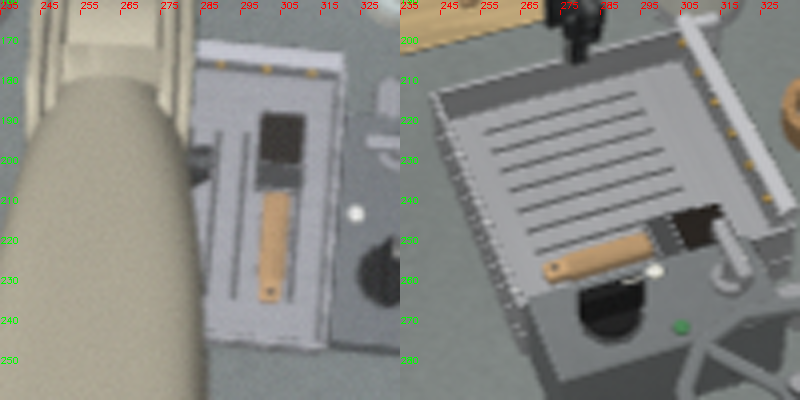

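The brush lies flat in its slot, bristles to the bar. Image rows near 228 changed, so brush C was probably knocked. I'll re-measure the bristle blobs by code.

```bash
cat >> h.py <<'E'
def brushes(im,z=.018,x0=135,x1=222,y0=176,y1=268):
    s=cv2.resize(im[y0:y1,x0:x1],None,fx=4,fy=4,interpolation=cv2.INTER_CUBIC)
    hsv=cv2.cvtColor(s,cv2.COLOR_BGR2HSV);g=s.max(2)
    dark=(g<75).astype(np.uint8);head=(((hsv[...,1]<75)&(g<112))|(g<75)).astype(np.uint8)
    n,l,stt,c=cv2.connectedComponentsWithStats(dark)
    n2,l2,_,_=cv2.connectedComponentsWithStats(head)
    for i in range(1,n):
        if stt[i,4]<500: continue
        k=np.bincount(l2[l==i]).argmax();m=(l2==k)
        pts=np.argwhere(m)[:,::-1].astype(np.float32)
        w=lambda p:p2w('top',((p[0]+.5)/4-.5+x0,(p[1]+.5)/4-.5+y0),z)
        W=np.array([w(p) for p in pts[::7]])[:,:2].astype(np.float32)
        (ctr,sz,_)=cv2.minAreaRect(W*1000);b=cv2.boxPoints(cv2.minAreaRect(W*1000))
        e=b[1]-b[0];f=b[2]-b[1];ax=e if np.linalg.norm(e)>np.linalg.norm(f) else f
        D=w(c[i])[:2]*1000;C=np.array(ctr);ax=ax/np.linalg.norm(ax);ax=ax*np.sign(ax@(D-C))
        print('head',C.round(1),'size',np.round(sz,1),'ang',np.degrees(np.arctan2(ax[1],ax[0])).round(1),'org',(C-54*ax).round(1))
E
python3 - <<'E'
from h import *
for f in('raw1','raw2'): print(f);brushes(cv2.imread(f'pics/{f}.png'))
E
```

```text
raw1
head [603.2 307.7] size [69.9 40. ] ang -99.9 org [612.5 360.8]
head [551.6 414.2] size [72.4 42.7] ang 80.6 org [542.8 360.9]
head [476.6 303.9] size [68.8 28.7] ang -93.3 org [479.7 357.8]
head [415.5 396.1] size [68.6 27.3] ang 88.2 org [413.8 342.1]
raw2
head [552.  413.9] size [73.8 41.9] ang 82.5 org [545.  360.4]
head [454.3 337.4] size [69.2 26.2] ang -98.0 org [461.8 390.9]
head [415.7 395.9] size [68.9 27.2] ang 87.9 org [413.7 341.9]
```

Request:
send_rows:
  series:
    - [0.0076,0.1101,0,0,0,0,50]
    - [0.0076,0.1101,0,0,0,0,50]
    - [0.0076,0.1101,0,0,0,0,50]
    - [0.0076,0.1101,0,0,0,0,50]
    - [0.0076,0.1101,0,0,0,0,50]

```text
t: 14.1
eef_pos: [0.5453, 0.2656, 0.1632]
tcp_rot: [-0.0, 0.042, 0.999, -0.0]
ft_force: [1.4, -0.2, 0.3]
width: 0.0429
grip_force: 0.0
```

Request:
send_rows:
  series:
    - [0.0076,0.1101,0,0,0,0,50]
    - [0.0076,0.1101,0,0,0,0,50]
    - [0,0,0,0,0,-0.162,50]
    - [0,0,0,0,0,-0.162,50]
    - [0,0,0,0,0,-0.162,50]

```text
t: 14.6
eef_pos: [0.5466, 0.3528, 0.1628]
tcp_rot: [-0.001, -0.151, 0.988, -0.0]
ft_force: [-0.7, -0.1, -1.1]
width: 0.0424
grip_force: 0.0
```

Request:
send_rows:
  series:
    - [0,0,0,0,0,-0.162,50]
    - [0,0,0,0,0,-0.162,50]
    - [0,0,0,0,0,-0.162,50]
    - [0,0,0,0,0,-0.162,50]
    - [0,0,0.05,0,0,-0.162,50]

```text
t: 15.1
eef_pos: [0.5493, 0.3533, 0.1461]
tcp_rot: [0.003, -0.452, 0.892, -0.0]
ft_force: [0.8, 0.0, 0.8]
width: 0.0427
grip_force: 0.0
```

Request:
send_rows:
  series:
    - [0,0,0.08,0,0,-0.162,50]
    - [0,0,0.08,0,0,-0.162,50]
    - [0,0,0.05,0,0,-0.162,50]
    - [0,0,0,0,0,-0.162,50]
    - [0,0,0,0,0,0,50]

```text
t: 15.6
eef_pos: [0.546, 0.3516, 0.0579]
tcp_rot: [-0.002, -0.66, 0.751, 0.0]
ft_force: [0.3, -0.6, -0.1]
width: 0.0431
grip_force: 0.0
```

```bash
python3 -c "
from h import *
go(.544,.357,.0095,173)"
```

```text
t 15.6 pos [0.546  0.3516 0.0579] yaw(y axis) 172.6 tilt 0.18 w 0.0431 gf 0.0 F [ 0.3 -0.6 -0.1] M [-0.01  0.01 -0.02] q [ 0.47  0.45 -0.17  0.96 -0.   -0.97]
shift units [-0.0129  0.0063  0.1209] norm mm 48.7
turn z deg -0.37 units -0.0083
```

Request:
send_rows:
  series:
    - [-0.0129,0.0063,0.04,0,0,-0.008,50]
    - [0,0,0.05,0,0,0,50]
    - [0,0,0.02,0,0,0,50]
    - [0,0,0.01,0,0,0,50]
    - [0,0,0,0,0,0,50]

```text
t: 16.1
eef_pos: [0.5445, 0.3582, 0.0112]
tcp_rot: [-0.0, -0.663, 0.749, 0.0]
ft_force: [0.5, 0.5, -0.2]
width: 0.0426
grip_force: 0.0
```

Request:
send_rows:
  series:
    - [0,0,0,0,0,0,0]
    - [0,0,0,0,0,0,0]
    - [0,0,0,0,0,0,0]
    - [0,0,0,0,0,0,0]
    - [0,0,0,0,0,0,0]

```text
t: 16.6
eef_pos: [0.5458, 0.3587, 0.0131]
tcp_rot: [0.001, -0.663, 0.749, -0.0]
ft_force: [-0.8, -0.2, 4.8]
width: 0.021
grip_force: 79.2
```

```bash
python3 -c "
from h import *
st()"
```

```text
t 16.6 pos [0.5458 0.3587 0.0131] yaw(y axis) 173.0 tilt 0.13 w 0.021 gf 79.2 F [-0.8 -0.2  4.8] M [-0.09  0.12 -0.05] q [ 0.48  0.5  -0.19  0.87 -0.   -0.97]
```

Request:
send_rows:
  series:
    - [0,0,-0.05,0,0,0,0]
    - [0,0,-0.1,0,0,0,0]
    - [0,0,-0.1,0,0,0.1626,0]
    - [0,0,-0.1,0,0,0.1626,0]
    - [0,0,-0.04,0,0,0.1626,0]

```text
t: 17.1
eef_pos: [0.5468, 0.3594, 0.1723]
tcp_rot: [0.003, -0.506, 0.863, -0.0]
ft_force: [0.7, -0.6, -0.8]
width: 0.0211
grip_force: 78.6
```

Request:
send_rows:
  series:
    - [0,0,0,0,0,0.1626,0]
    - [0,0,0,0,0,0.1626,0]
    - [0,0,0,0,0,0.1626,0]
    - [0,0,0,0,0,0.1626,0]
    - [0,0,0,0,0,0.1626,0]

```text
t: 17.6
eef_pos: [0.5442, 0.358, 0.1669]
tcp_rot: [-0.001, -0.21, 0.978, -0.0]
ft_force: [-0.1, -0.2, -1.5]
width: 0.0212
grip_force: 78.6
```

Request:
send_rows:
  series:
    - [0,0,0,0,0,0.1626,0]
    - [0,0,0,0,0,0.1626,0]
    - [0,0,0,0,0,0.1626,0]
    - [0,0,0,0,0,0.1626,0]
    - [0,0,0,0,0,0,0]

```text
t: 18.1
eef_pos: [0.5442, 0.358, 0.1669]
tcp_rot: [-0.001, 0.042, 0.999, -0.0]
ft_force: [-0.3, -0.6, -1.1]
width: 0.0212
grip_force: 78.6
```

```bash
python3 -c "
from h import *
go(.543,-.034,.17,85.2)"
```

```text
t 18.1 pos [0.5442 0.358  0.1669] yaw(y axis) 85.2 tilt 0.08 w 0.0212 gf 78.6 F [-0.3 -0.6 -1.1] M [0.02 0.01 0.  ] q [ 0.48  0.36 -0.05  1.16  0.    0.57]
shift units [-0.0783 -0.9769 -0.0071] norm mm 392.0
turn z deg 0.04 units 0.0009
```

Request:
send_rows:
  series:
    - [-0.0087,-0.1085,0,0,0,0,0]
    - [-0.0087,-0.1085,0,0,0,0,0]
    - [-0.0087,-0.1085,0,0,0,0,0]
    - [-0.0087,-0.1085,0,0,0,0,0]
    - [-0.0087,-0.1085,0,0,0,0,0]

```text
t: 18.6
eef_pos: [0.5435, 0.139, 0.1674]
tcp_rot: [-0.0, 0.04, 0.999, -0.0]
ft_force: [-0.7, -0.1, -0.7]
width: 0.021
grip_force: 78.8
```

Request:
send_rows:
  series:
    - [-0.0087,-0.1085,0,0,0,0,0]
    - [-0.0087,-0.1085,0,0,0,0,0]
    - [-0.0087,-0.1085,0,0,0,0,0]
    - [-0.0087,-0.1085,0,0,0,0,0]
    - [0,0,0,0,0,0,0]

```text
t: 19.1
eef_pos: [0.5436, -0.0382, 0.1677]
tcp_rot: [0.0, 0.043, 0.999, -0.001]
ft_force: [-0.5, 0.9, -0.6]
width: 0.0211
grip_force: 78.9
```

Request:
send_rows:
  series:
    - [0,0,0,0,0,0,0]
    - [0,0,0.09,0,0,0,0]
    - [0,0,0.1,0,0,0,0]
    - [0,0,0.08,0,0,0,0]
    - [0,0,0.03,0,0,0,0]

```text
t: 19.6
eef_pos: [0.5401, -0.0314, 0.0442]
tcp_rot: [-0.003, 0.04, 0.999, 0.001]
ft_force: [-1.0, -0.5, -1.6]
width: 0.021
grip_force: 78.9
```

Request:
send_rows:
  series:
    - [0,0,0,0,0,0,0]
    - [0,0,0,0,0,0,0]

```text
t: 19.8
eef_pos: [0.5446, -0.033, 0.0488]
tcp_rot: [0.001, 0.041, 0.999, -0.0]
ft_force: [0.6, 0.1, -0.4]
width: 0.0211
grip_force: 78.9
```

Request:
send_rows:
  series:
    - [0,0,0.007,0,0,0,0]
    - [0,0,0,0,0,0,0]

```text
t: 20.0
eef_pos: [0.545, -0.0336, 0.0464]
tcp_rot: [0.001, 0.041, 0.999, -0.0]
ft_force: [0.6, -0.8, -1.0]
width: 0.021
grip_force: 78.9
```

Request:
send_rows:
  series:
    - [0,0,0.005,0,0,0,0]
    - [0,0,0,0,0,0,0]

```text
t: 20.2
eef_pos: [0.5438, -0.0337, 0.0433]
tcp_rot: [0.0, 0.042, 0.999, -0.0]
ft_force: [-0.6, -0.6, -1.1]
width: 0.0212
grip_force: 78.9
```

Request:
send_rows:
  series:
    - [0,0,0.006,0,0,0,0]
    - [0,0,0,0,0,0,0]

```text
t: 20.4
eef_pos: [0.5432, -0.0336, 0.0403]
tcp_rot: [-0.0, 0.042, 0.999, 0.0]
ft_force: [-0.6, -0.1, -1.2]
width: 0.0211
grip_force: 78.9
```

Request:
send_rows:
  series:
    - [0,0,0.005,0,0,0,0]
    - [0,0,0,0,0,0,0]

```text
t: 20.6
eef_pos: [0.5436, -0.0336, 0.039]
tcp_rot: [-0.0, 0.042, 0.999, -0.0]
ft_force: [-1.4, 1.2, 5.1]
width: 0.0212
grip_force: 79.4
```

Request:
send_rows:
  series:
    - [0,0,0.004,0,0,0,0]
    - [0,0,0,0,0,0,0]

```text
t: 20.8
eef_pos: [0.5437, -0.0336, 0.039]
tcp_rot: [0.0, 0.042, 0.999, -0.0]
ft_force: [-5.6, 1.3, 14.9]
width: 0.0211
grip_force: 80.8
```

Request:
send_rows:
  series:
    - [0,0,-0.006,0,0,0,42]
    - [0,0,0,0,0,0,42]
    - [0,0,0,0,0,0,42]
    - [0,0,-0.05,0,0,0,42]
    - [0,0,-0.1,0,0,0,42]

```text
t: 21.3
eef_pos: [0.5399, -0.033, 0.0962]
tcp_rot: [-0.004, 0.042, 0.999, 0.001]
ft_force: [-0.3, -0.2, -0.0]
width: 0.0361
grip_force: 0.0
```

Request:
send_rows:
  series:
    - [0,0,-0.1,0,0,0,36]
    - [0,0,-0.07,0,0,0,36]
    - [0,0.1105,0,0,0,0,36]
    - [0,0.1105,0,0,0,0,36]
    - [0,0,0,0,0,0,36]

```text
t: 21.8
eef_pos: [0.551, 0.0584, 0.1674]
tcp_rot: [0.0, 0.039, 0.999, 0.001]
ft_force: [-0.9, 0.8, 0.6]
width: 0.0308
grip_force: 0.0
```

Run:
```python
from h import *
for i in(1,2):
    im=r.read_camera("top");brushes(im)
cv2.imwrite("pics/raw3.png",im)
cv2.imwrite("pics/c6.png",np.hstack([crop(im,140,220,180,270,5),crop(r.read_camera('side'),235,310,190,280,5)]))
st()
```

```text
head [454.3 337.8] size [69.9 26.2] ang -98.4 org [462.2 391.2]
head [415.6 396.3] size [68.4 27.2] ang 87.9 org [413.6 342.3]
head [455.1 338.3] size [69.1 26.3] ang -96.4 org [461.1 392. ]
head [415.5 394.9] size [67.3 27.2] ang 88.1 org [413.7 340.9]
t 21.95 pos [0.5505 0.0545 0.1668] yaw(y axis) 85.3 tilt 0.06 w 0.0308 gf 0.0 F [-0.3 -0.9 -0.6] M [-0.04  0.01  0.01] q [-0.02  0.19 -0.27  1.11 -0.    0.06]
```

View pics/c6.png

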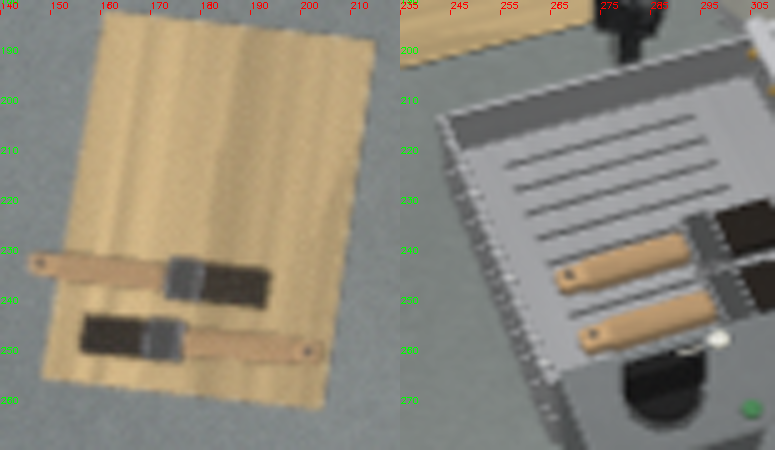

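Brush C now sits lower and to the left, (146,233) to (194,237), close to D. The trough holds A and B side by side. I'll pick C next, gripped a little behind its origin so the fingers clear D's bristles.

Request:
send_rows:
  series:
    - [0.0324,0.0973,0,0,0,0,36]
    - [0.0324,0.0973,0,0,0,0,36]
    - [0.0324,0.0973,0,0,0,0,36]
    - [0.0324,0.0973,0,0,0,0,36]
    - [0.0324,0.0973,0,0,0,0,36]

```text
t: 22.45
eef_pos: [0.5024, 0.2538, 0.167]
tcp_rot: [-0.0, 0.043, 0.999, -0.0]
ft_force: [0.3, 1.1, 0.7]
width: 0.0308
grip_force: 0.0
```

Request:
send_rows:
  series:
    - [0.0324,0.0973,0,0,0,0,36]
    - [0.0324,0.0973,0,0,0,0,36]
    - [0.0324,0.0973,0,0,0,0,36]
    - [0.0324,0.0973,0,0,0,0,36]
    - [0,0,0,0,0,0.169,36]

```text
t: 22.95
eef_pos: [0.4635, 0.4163, 0.1669]
tcp_rot: [-0.0, 0.108, 0.994, 0.001]
ft_force: [0.3, -0.5, -0.5]
width: 0.0307
grip_force: 0.0
```

Request:
send_rows:
  series:
    - [0,0,0,0,0,0.169,36]
    - [0,0,0,0,0,0.169,36]
    - [0,0,0,0,0,0.169,36]
    - [0,0,0,0,0,0.169,36]
    - [0,0,0,0,0,0.169,36]

```text
t: 23.45
eef_pos: [0.4646, 0.4118, 0.1667]
tcp_rot: [-0.0, 0.429, 0.903, -0.001]
ft_force: [0.1, 0.0, 0.6]
width: 0.031
grip_force: 0.0
```

Request:
send_rows:
  series:
    - [0,0,0.05,0,0,0.169,36]
    - [0,0,0.08,0,0,0.169,36]
    - [0,0,0.08,0,0,0.169,36]
    - [0,0,0.05,0,0,0.169,36]
    - [0,0,0,0,0,0.169,36]

```text
t: 23.95
eef_pos: [0.4617, 0.4096, 0.0587]
tcp_rot: [-0.001, 0.7, 0.714, -0.004]
ft_force: [-0.6, -0.7, -0.5]
width: 0.031
grip_force: 0.0
```

Request:
send_rows:
  series:
    - [0,0,0,0,0,0.169,36]
    - [0,0,0,0,0,0,36]

```text
t: 24.15
eef_pos: [0.4643, 0.4118, 0.0625]
tcp_rot: [0.0, 0.744, 0.668, -0.001]
ft_force: [-0.5, 0.6, 0.5]
width: 0.0306
grip_force: 0.0
```

```bash
python3 -c "
from h import *
go(.463,.413,.0095,-6)
e=p2w('top',(145.6,232.6),.018);t=p2w('top',(193.6,237.4),.018);d=t-e;print(np.linalg.norm(d),np.degrees(np.arctan2(d[1],d[0])),e+d*80/170)"
```

```text
t 24.15 pos [0.4643 0.4118 0.0625] yaw(y axis) -6.1 tilt 0.09 w 0.0306 gf 0.0 F [-0.5  0.6  0.5] M [ 0.03 -0.02  0.05] q [ 0.62  0.4  -0.23  0.94 -0.    2.3 ]
shift units [ 0.0028 -0.0035  0.1325] norm mm 53.0
turn z deg -0.13 units -0.0029
0.17074913515697493 -95.60515464768179 [0.45936815 0.38975726 0.018     ]
```

Request:
send_rows:
  series:
    - [0.0028,-0.0045,0.05,0,0,0,36]
    - [0,0,0.04,0,0,0,36]
    - [0,0,0.01,0,0,0,36]
    - [0,0,0,0,0,0,36]

```text
t: 24.55
eef_pos: [0.4619, 0.4136, 0.0226]
tcp_rot: [-0.0, 0.743, 0.669, -0.001]
ft_force: [0.0, -0.4, 0.1]
width: 0.0303
grip_force: 0.0
```

Request:
send_rows:
  series:
    - [0,0,0.012,0,0,0,36]
    - [0,0,0,0,0,0,36]

```text
t: 24.75
eef_pos: [0.4625, 0.4147, 0.0189]
tcp_rot: [0.0, 0.743, 0.669, 0.0]
ft_force: [-0.2, -0.9, -0.5]
width: 0.0309
grip_force: 0.0
```

Request:
send_rows:
  series:
    - [0,0,0.012,0,0,0,36]
    - [0,0,0.008,0,0,0,36]
    - [0,0,0,0,0,0,36]

```text
t: 25.05
eef_pos: [0.4617, 0.4144, 0.0101]
tcp_rot: [-0.0, 0.743, 0.669, -0.0]
ft_force: [-0.7, 0.2, 0.2]
width: 0.031
grip_force: 0.0
```

Request:
send_rows:
  series:
    - [0,0,0,0,0,0,0]
    - [0,0,0,0,0,0,0]
    - [0,0,0,0,0,0,0]
    - [0,0,0,0,0,0,0]

```text
t: 25.45
eef_pos: [0.4623, 0.4148, 0.0108]
tcp_rot: [-0.0, 0.743, 0.669, 0.0]
ft_force: [-0.0, 0.6, 0.7]
width: 0.0175
grip_force: 79.5
```

Request:
send_rows:
  series:
    - [0,0,-0.05,0,0,0,0]
    - [0,0,-0.1,0,0,0,0]
    - [0,0,-0.1,0,0,-0.1691,0]
    - [0,0,-0.1,0,0,-0.1691,0]
    - [0,0,-0.05,0,0,-0.1691,0]

```text
t: 25.95
eef_pos: [0.4636, 0.4157, 0.1746]
tcp_rot: [0.001, 0.594, 0.804, 0.003]
ft_force: [0.7, 0.5, -1.0]
width: 0.0175
grip_force: 79.2
```

Request:
send_rows:
  series:
    - [0,0,0,0,0,-0.1691,0]
    - [0,0,0,0,0,-0.1691,0]
    - [0,0,0,0,0,-0.1691,0]
    - [0,0,0,0,0,-0.1691,0]
    - [0,0,0,0,0,-0.1691,0]

```text
t: 26.45
eef_pos: [0.4616, 0.4143, 0.17]
tcp_rot: [-0.0, 0.299, 0.954, -0.0]
ft_force: [0.7, 0.0, -0.7]
width: 0.0173
grip_force: 79.2
```

Request:
send_rows:
  series:
    - [0,0,0,0,0,-0.1691,0]
    - [0,0,0,0,0,-0.1691,0]
    - [0,0,0,0,0,-0.1691,0]
    - [0,0,0,0,0,-0.1691,0]
    - [0,0,0,0,0,0,0]

```text
t: 26.95
eef_pos: [0.4616, 0.4143, 0.17]
tcp_rot: [-0.0, 0.041, 0.999, -0.0]
ft_force: [-0.0, -0.4, -0.9]
width: 0.0174
grip_force: 79.2
```

```bash
python3 -c "
from h import *
go(.523,.023,.17,85.2)"
```

```text
t 26.95 pos [0.4616 0.4143 0.17  ] yaw(y axis) 85.3 tilt 0.07 w 0.0174 gf 79.2 F [-0.  -0.4 -0.9] M [-0.02  0.02  0.03] q [ 0.63  0.31 -0.12  1.15  0.    0.71]
shift units [-2.335e-01 -9.624e-01  4.000e-04] norm mm 396.1
turn z deg 0.07 units 0.0016
```

Request:
send_rows:
  series:
    - [-0.026,-0.1069,0,0,0,0,0]
    - [-0.026,-0.1069,0,0,0,0,0]
    - [-0.026,-0.1069,0,0,0,0,0]
    - [-0.026,-0.1069,0,0,0,0,0]
    - [-0.026,-0.1069,0,0,0,0,0]

```text
t: 27.45
eef_pos: [0.4961, 0.1956, 0.1704]
tcp_rot: [-0.0, 0.043, 0.999, -0.0]
ft_force: [1.1, -0.6, -0.8]
width: 0.0176
grip_force: 79.3
```

Request:
send_rows:
  series:
    - [-0.026,-0.1069,0,0,0,0,0]
    - [-0.026,-0.1069,0,0,0,0,0]
    - [-0.026,-0.1069,0,0,0,0,0]
    - [-0.026,-0.1069,0,0,0,0,0]
    - [0,0,0,0,0,0,0]

```text
t: 27.95
eef_pos: [0.5247, 0.0188, 0.1707]
tcp_rot: [0.001, 0.046, 0.999, -0.001]
ft_force: [-0.9, 1.2, -0.6]
width: 0.0175
grip_force: 79.3
```

Request:
send_rows:
  series:
    - [0,0,0,0,0,0,0]
    - [0,0,0.09,0,0,0,0]
    - [0,0,0.1,0,0,0,0]
    - [0,0,0.08,0,0,0,0]
    - [0,0,0.03,0,0,0,0]

```text
t: 28.45
eef_pos: [0.52, 0.0251, 0.0471]
tcp_rot: [-0.004, 0.041, 0.999, 0.0]
ft_force: [-0.2, -0.1, -0.8]
width: 0.0175
grip_force: 79.3
```

Request:
send_rows:
  series:
    - [0,0,0,0,0,0,0]
    - [0,0,0.015,0,0,0,0]
    - [0,0,0,0,0,0,0]

```text
t: 28.75
eef_pos: [0.525, 0.0237, 0.0457]
tcp_rot: [0.001, 0.041, 0.999, -0.0]
ft_force: [0.1, 0.0, -1.4]
width: 0.0176
grip_force: 79.3
```

Request:
send_rows:
  series:
    - [0,0,0.008,0,0,0,0]
    - [0,0,0,0,0,0,0]

```text
t: 28.95
eef_pos: [0.5244, 0.0233, 0.0421]
tcp_rot: [0.001, 0.041, 0.999, -0.0]
ft_force: [0.2, 0.7, -0.3]
width: 0.0174
grip_force: 79.3
```

Request:
send_rows:
  series:
    - [0,0,0.005,0,0,0,0]
    - [0,0,0,0,0,0,0]

```text
t: 29.15
eef_pos: [0.5238, 0.0233, 0.0394]
tcp_rot: [0.0, 0.041, 0.999, -0.0]
ft_force: [0.3, 0.3, -1.2]
width: 0.0175
grip_force: 79.3
```

Request:
send_rows:
  series:
    - [0,0,0.005,0,0,0,0]
    - [0,0,0,0,0,0,0]

```text
t: 29.35
eef_pos: [0.5235, 0.0233, 0.0371]
tcp_rot: [-0.0, 0.041, 0.999, 0.0]
ft_force: [-0.0, -0.2, -1.0]
width: 0.0173
grip_force: 79.3
```

Request:
send_rows:
  series:
    - [0,0,0.005,0,0,0,0]
    - [0,0,0,0,0,0,0]

```text
t: 29.55
eef_pos: [0.5237, 0.0233, 0.0368]
tcp_rot: [-0.0, 0.041, 0.999, -0.0]
ft_force: [-4.8, 0.6, 9.3]
width: 0.0177
grip_force: 80.7
```

Request:
send_rows:
  series:
    - [0,0,0,0,0,0,36]
    - [0,0,0,0,0,0,36]
    - [0,0,0,0,0,0,36]
    - [0,0,-0.05,0,0,0,36]
    - [0,0,-0.1,0,0,0,36]

```text
t: 30.05
eef_pos: [0.5201, 0.0236, 0.0925]
tcp_rot: [-0.004, 0.041, 0.999, 0.0]
ft_force: [-0.6, 0.7, 0.2]
width: 0.0308
grip_force: 0.0
```

Request:
send_rows:
  series:
    - [0,0,-0.1,0,0,0,50]
    - [0,0,-0.08,0,0,0,50]
    - [0.0421,0.0964,0,0,0,0,50]
    - [0.0421,0.0964,0,0,0,0,50]
    - [0,0,0,0,0,0,50]

```text
t: 30.55
eef_pos: [0.4946, 0.1062, 0.1673]
tcp_rot: [-0.001, 0.039, 0.999, 0.001]
ft_force: [-0.5, -0.7, -1.0]
width: 0.0428
grip_force: 0.0
```

Run:
```python
from h import *
im=r.read_camera("top");brushes(im);go(.4145,.3415,.165,176.5)
```

```text
head [416.7 395.3] size [67.9 26.6] ang 84.4 org [411.5 341.6]
t 30.6 pos [0.4955 0.1046 0.1672] yaw(y axis) 85.5 tilt 0.03 w 0.0428 gf 0.0 F [ 0.3 -0.6 -0.1] M [-0.05 -0.03  0.  ] q [ 0.08  0.11 -0.37  1.09  0.    0.16]
shift units [0.2484 0.5745 0.0056] norm mm 250.4
turn z deg 88.99 units 1.9776
```

Request:
send_rows:
  series:
    - [0.0412,0.0958,0,0,0,0,50]
    - [0.0412,0.0958,0,0,0,0,50]
    - [0.0412,0.0958,0,0,0,0,50]
    - [0.0412,0.0958,0,0,0,0,50]
    - [0.0412,0.0958,0,0,0,0,50]

```text
t: 31.1
eef_pos: [0.4302, 0.3014, 0.167]
tcp_rot: [0.0, 0.042, 0.999, -0.0]
ft_force: [0.1, -0.2, -0.3]
width: 0.0426
grip_force: 0.0
```

Request:
send_rows:
  series:
    - [0.0412,0.0958,0,0,0,0,50]
    - [0,0,0,0,0,-0.1685,50]
    - [0,0,0,0,0,-0.1685,50]
    - [0,0,0,0,0,-0.1685,50]
    - [0,0,0,0,0,-0.1685,50]

```text
t: 31.6
eef_pos: [0.4175, 0.3397, 0.1668]
tcp_rot: [-0.0, -0.224, 0.975, -0.0]
ft_force: [0.1, 0.6, 0.4]
width: 0.0428
grip_force: 0.0
```

Request:
send_rows:
  series:
    - [0,0,0,0,0,-0.1685,50]
    - [0,0,0,0,0,-0.1685,50]
    - [0,0,0,0,0,-0.1685,50]
    - [0,0,0.05,0,0,-0.1685,50]
    - [0,0,0.08,0,0,-0.1685,50]

```text
t: 32.1
eef_pos: [0.42, 0.341, 0.1168]
tcp_rot: [0.003, -0.528, 0.849, -0.0]
ft_force: [0.3, -0.1, 0.4]
width: 0.0427
grip_force: 0.0
```

Request:
send_rows:
  series:
    - [0,0,0.08,0,0,-0.1685,50]
    - [0,0,0.05,0,0,-0.1685,50]
    - [0,0,0,0,0,-0.1685,50]
    - [0,0,0,0,0,0,50]

```text
t: 32.5
eef_pos: [0.4168, 0.3391, 0.0619]
tcp_rot: [-0.001, -0.683, 0.73, 0.0]
ft_force: [-0.5, 0.2, 0.0]
width: 0.0424
grip_force: 0.0
```

Run:
```python
from h import *
go(.4140,.3415,.0095,176)
```

```text
t 32.5 pos [0.4168 0.3391 0.0619] yaw(y axis) 176.2 tilt 0.15 w 0.0424 gf 0.0 F [-0.5  0.2  0. ] M [-0.01 -0.02  0.03] q [ 0.56  0.27 -0.42  0.88 -0.   -0.94]
shift units [-0.0058  0.0071  0.131 ] norm mm 52.5
turn z deg 0.19 units 0.0043
```

Request:
send_rows:
  series:
    - [-0.0058,0.0071,0.05,0,0,0,50]
    - [0,0,0.05,0,0,0,50]
    - [0,0,0.018,0,0,0,50]
    - [0,0,0.012,0,0,0,50]
    - [0,0,0,0,0,0,50]

```text
t: 33.0
eef_pos: [0.4145, 0.3427, 0.0114]
tcp_rot: [-0.0, -0.683, 0.73, -0.0]
ft_force: [0.2, 0.5, 0.1]
width: 0.0427
grip_force: 0.0
```

Request:
send_rows:
  series:
    - [0,0,0,0,0,0,0]
    - [0,0,0,0,0,0,0]
    - [0,0,0,0,0,0,0]
    - [0,0,0,0,0,0,0]
    - [0,0,0,0,0,0,0]

```text
t: 33.5
eef_pos: [0.4152, 0.3433, 0.0127]
tcp_rot: [0.001, -0.684, 0.73, -0.0]
ft_force: [-0.4, -0.0, 6.2]
width: 0.0172
grip_force: 79.0
```

Run:
```python
from h import *
st()
```

```text
t 33.5 pos [0.4152 0.3433 0.0127] yaw(y axis) 176.3 tilt 0.13 w 0.0172 gf 79.0 F [-0.4 -0.   6.2] M [-0.2   0.19 -0.04] q [ 0.57  0.34 -0.46  0.77 -0.   -0.93]
```

Request:
send_rows:
  series:
    - [0,0,-0.05,0,0,0,0]
    - [0,0,-0.1,0,0,0,0]
    - [0,0,-0.1,0,0,0.1687,0]
    - [0,0,-0.1,0,0,0.1687,0]
    - [0,0,-0.04,0,0,0.1687,0]

```text
t: 34.0
eef_pos: [0.4163, 0.3442, 0.1718]
tcp_rot: [0.004, -0.524, 0.852, 0.0]
ft_force: [1.2, 0.6, -1.0]
width: 0.0175
grip_force: 78.6
```

Request:
send_rows:
  series:
    - [0,0,0,0,0,0.1687,0]
    - [0,0,0,0,0,0.1687,0]
    - [0,0,0,0,0,0.1687,0]
    - [0,0,0,0,0,0.1687,0]
    - [0,0,0,0,0,0.1687,0]

```text
t: 34.5
eef_pos: [0.4138, 0.3426, 0.1671]
tcp_rot: [-0.0, -0.218, 0.976, -0.0]
ft_force: [-0.1, 0.5, -1.1]
width: 0.0175
grip_force: 78.5
```

Request:
send_rows:
  series:
    - [0,0,0,0,0,0.1687,0]
    - [0,0,0,0,0,0.1687,0]
    - [0,0,0,0,0,0.1687,0]
    - [0,0,0,0,0,0.1687,0]
    - [0,0,0,0,0,0,0]

```text
t: 35.0
eef_pos: [0.4139, 0.3426, 0.1671]
tcp_rot: [-0.0, 0.042, 0.999, -0.0]
ft_force: [0.1, 0.7, -1.7]
width: 0.0167
grip_force: 78.5
```

```bash
python3 -c "
from h import *
go(.547,.0755,.167,85.2)"
```

```text
t 35.0 pos [0.4139 0.3426 0.1671] yaw(y axis) 85.2 tilt 0.03 w 0.0167 gf 78.5 F [ 0.1  0.7 -1.7] M [-0.01  0.01  0.04] q [ 0.57  0.17 -0.31  1.1   0.    0.66]
shift units [-3.877e-01 -6.375e-01  2.000e-04] norm mm 298.5
turn z deg -0.01 units -0.0003
```

Request:
send_rows:
  series:
    - [-0.0554,-0.0911,0,0,0,0,0]
    - [-0.0554,-0.0911,0,0,0,0,0]
    - [-0.0554,-0.0911,0,0,0,0,0]
    - [-0.0554,-0.0911,0,0,0,0,0]
    - [-0.0554,-0.0911,0,0,0,0,0]

```text
t: 35.5
eef_pos: [0.5096, 0.1504, 0.1673]
tcp_rot: [0.0, 0.04, 0.999, 0.0]
ft_force: [1.0, -0.1, -1.6]
width: 0.0172
grip_force: 78.7
```

Request:
send_rows:
  series:
    - [-0.0554,-0.0911,0,0,0,0,0]
    - [-0.0554,-0.0911,0,0,0,0,0]
    - [0,0,0,0,0,0,0]
    - [0,0,0,0,0,0,0]

```text
t: 35.9
eef_pos: [0.5473, 0.0748, 0.1671]
tcp_rot: [-0.0, 0.042, 0.999, 0.0]
ft_force: [0.3, 0.9, -1.2]
width: 0.0171
grip_force: 78.7
```

Request:
send_rows:
  series:
    - [0,0,0.09,0,0,0,0]
    - [0,0,0.1,0,0,0,0]
    - [0,0,0.08,0,0,0,0]
    - [0,0,0.025,0,0,0,0]
    - [0,0,0,0,0,0,0]

```text
t: 36.4
eef_pos: [0.5449, 0.0766, 0.0478]
tcp_rot: [-0.002, 0.041, 0.999, -0.0]
ft_force: [-0.5, 0.6, -1.4]
width: 0.0173
grip_force: 78.7
```

Request:
send_rows:
  series:
    - [0,0,0,0,0,0,0]
    - [0,0,0.015,0,0,0,0]
    - [0,0,0,0,0,0,0]

```text
t: 36.7
eef_pos: [0.5483, 0.0757, 0.0444]
tcp_rot: [0.001, 0.042, 0.999, 0.0]
ft_force: [-0.1, -0.4, -1.6]
width: 0.0175
grip_force: 78.7
```

Request:
send_rows:
  series:
    - [0,0,0.005,0,0,0,0]
    - [0,0,0,0,0,0,0]

```text
t: 36.9
eef_pos: [0.5475, 0.0755, 0.0416]
tcp_rot: [0.0, 0.042, 0.999, 0.0]
ft_force: [0.6, 0.2, -0.6]
width: 0.0171
grip_force: 78.7
```

Request:
send_rows:
  series:
    - [0,0,0.005,0,0,0,0]
    - [0,0,0,0,0,0,0]

```text
t: 37.1
eef_pos: [0.5471, 0.0755, 0.0392]
tcp_rot: [-0.0, 0.042, 0.999, -0.0]
ft_force: [0.2, 0.6, -0.4]
width: 0.0172
grip_force: 78.7
```

Request:
send_rows:
  series:
    - [0,0,0.005,0,0,0,0]
    - [0,0,0,0,0,0,0]

```text
t: 37.3
eef_pos: [0.5474, 0.0755, 0.0386]
tcp_rot: [0.0, 0.042, 0.999, -0.0]
ft_force: [-4.0, -0.1, 8.0]
width: 0.0172
grip_force: 79.9
```

Request:
send_rows:
  series:
    - [0,0,0,0,0,0,36]
    - [0,0,0,0,0,0,36]
    - [0,0,0,0,0,0,36]
    - [0,0,-0.05,0,0,0,36]
    - [0,0,-0.1,0,0,0,36]

```text
t: 37.8
eef_pos: [0.5437, 0.0754, 0.0944]
tcp_rot: [-0.004, 0.042, 0.999, -0.0]
ft_force: [0.9, 0.2, 0.1]
width: 0.0311
grip_force: 0.0
```

Request:
send_rows:
  series:
    - [0,0,-0.1,0,0,0,36]
    - [0,0,-0.1,0,0,0,20]
    - [0,0,-0.1,0,0,0,0]
    - [0,0,-0.1,0,0,0,0]
    - [0,0,-0.08,0,0,0,0]

```text
t: 38.3
eef_pos: [0.5478, 0.0756, 0.2919]
tcp_rot: [0.001, 0.042, 0.999, 0.0]
ft_force: [0.4, 0.0, -0.3]
width: 0.0001
grip_force: 0.0
```

Request:
send_rows:
  series:
    - [-0.0074,-0.1064,0,0,0,0,0]
    - [-0.0074,-0.1064,0,0,0,0,0]
    - [-0.0074,-0.1064,0,0,0,0,0]
    - [-0.0074,-0.1064,0,0,0,0,0]
    - [-0.0074,-0.1064,0,0,0,0,0]

```text
t: 38.8
eef_pos: [0.5439, -0.1393, 0.2892]
tcp_rot: [0.0, 0.042, 0.999, 0.0]
ft_force: [0.7, -0.7, 0.1]
width: -0.0
grip_force: 0.0
```

Run:
```python
from h import *
im=r.read_camera("top");cv2.imwrite('pics/raw4.png',im)
cv2.imwrite("pics/c7.png",np.hstack([crop(im,235,330,160,255,4),crop(r.read_camera('side'),235,340,190,285,4)]))
go(.5413,-.351,.29,85.2)
```

```text
t 38.9 pos [ 0.5441 -0.1423  0.2889] yaw(y axis) 84.8 tilt 0.1 w -0.0 gf 0.0 F [ 0.2  0.7 -0. ] M [ 0.02 -0.05 -0.  ] q [-0.37  0.14 -0.07  1.36 -0.   -0.28]
shift units [-0.0398 -0.5203 -0.0019] norm mm 208.7
turn z deg -0.36 units -0.008
```

View pics/c7.png

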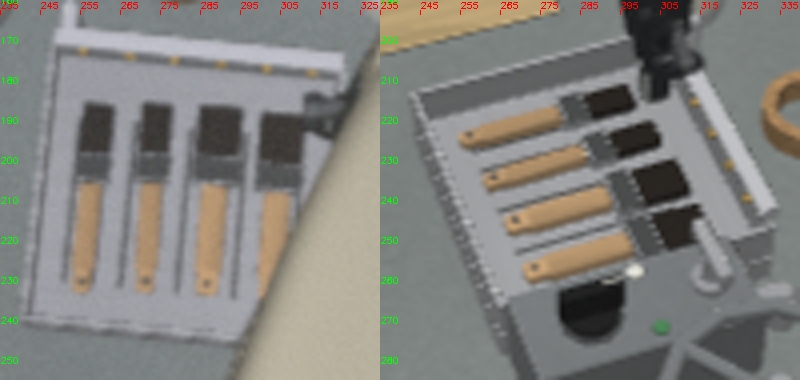

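All four brushes lie flat side by side, clear of each other, bristles (258–305, 190) towards the bar. Next is the wheel.

Request:
send_rows:
  series:
    - [-0.008,-0.1041,0,0,0,0,0]
    - [-0.008,-0.1041,0,0,0,0,0]
    - [-0.008,-0.1041,0,0,0,0,0]
    - [-0.008,-0.1041,0,0,0,0,0]
    - [-0.008,-0.1041,0,0,0,-0.008,0]

```text
t: 39.4
eef_pos: [0.5426, -0.3474, 0.289]
tcp_rot: [-0.0, 0.039, 0.999, 0.0]
ft_force: [-0.1, 0.4, 0.6]
width: 0.0002
grip_force: 0.0
```

Request:
send_rows:
  series:
    - [0,0,0,0,0,0,0]
    - [0,0,0,0,0,0,0]

```text
t: 39.6
eef_pos: [0.5424, -0.3466, 0.2886]
tcp_rot: [-0.0, 0.04, 0.999, 0.001]
ft_force: [0.4, 0.0, -0.2]
width: 0.0
grip_force: 0.0
```

Run:
```python
from h import *
go(.5413,-.351,.21,85.2)
im=r.read_camera("top");s=r.read_camera('side')
cv2.imwrite("pics/c8.png",np.hstack([crop(im,365,440,170,270,5),crop(s,290,370,255,355,5)]))
```

```text
t 39.6 pos [ 0.5424 -0.3466  0.2886] yaw(y axis) 85.5 tilt 0.1 w 0.0 gf 0.0 F [ 0.4  0.  -0.2] M [ 0.04  0.03 -0.05] q [-0.67  0.29  0.11  1.39  0.   -0.59]
shift units [ 0.0017 -0.0114  0.1964] norm mm 78.7
turn z deg 0.26 units 0.0059
```

View pics/c8.png

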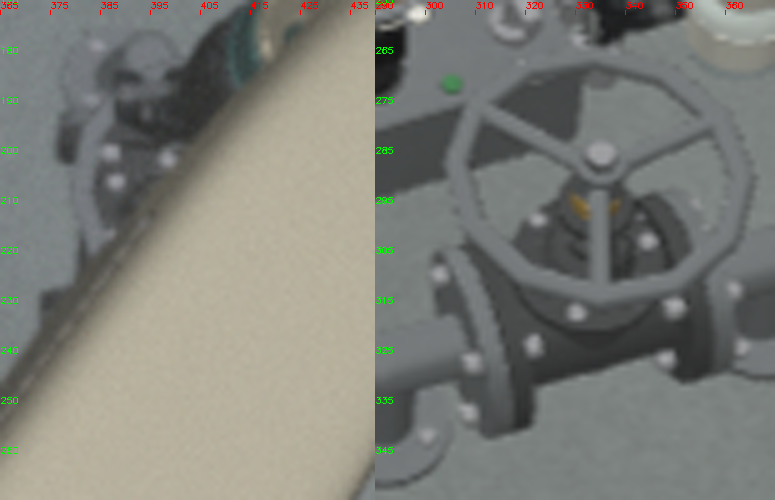

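The wheel's spokes are unchanged at about 0, 119 and -117°, and the tool is above the gap at 60°. Now I descend into that gap.

Request:
send_rows:
  series:
    - [0.0017,-0.0114,0.05,0,0,0.006,0]
    - [0,0,0.06,0,0,0,0]
    - [0,0,0.05,0,0,0,0]
    - [0,0,0.036,0,0,0,0]
    - [0,0,0,0,0,0,0]

```text
t: 40.2
eef_pos: [0.5404, -0.3486, 0.2085]
tcp_rot: [-0.002, 0.041, 0.999, 0.002]
ft_force: [-0.8, -0.0, 0.2]
width: 0.0
grip_force: 0.0
```

Run:
```python
from h import *
p,R=st();h=np.array([.5193,-.389]);d=p[:2]-h;print(np.hypot(*d),np.degrees(np.arctan2(d[1],d[0])))
T=np.array([[R[0,0],R[1,0]],[R[0,1],R[1,1]]])
prev=d
a0=60
for a in range(a0+10,a0+371,10):
    q=.044*np.array([np.cos(np.radians(a)),np.sin(np.radians(a))]);print(a%360,(T@(q-prev)/.4).round(4).tolist(),end=' ; ');prev=q
```

```text
t 40.2 pos [ 0.5404 -0.3486  0.2085] yaw(y axis) 85.4 tilt 0.28 w 0.0 gf 0.0 F [-0.8 -0.   0.2] M [-0.01 -0.02 -0.01] q [-0.67  0.32 -0.01  1.24  0.   -0.59]
0.04556176133246648 62.35650840468596
70 [0.0154, 0.0012] ; 80 [0.0189, 0.0034] ; 90 [0.0192, 0.0001] ; 100 [0.0189, -0.0032] ; 110 [0.0181, -0.0064] ; 120 [0.0167, -0.0095] ; 130 [0.0148, -0.0122] ; 140 [0.0124, -0.0146] ; 150 [0.0097, -0.0165] ; 160 [0.0067, -0.018] ; 170 [0.0034, -0.0189] ; 180 [0.0001, -0.0192] ; 190 [-0.0032, -0.0189] ; 200 [-0.0064, -0.0181] ; 210 [-0.0095, -0.0167] ; 220 [-0.0122, -0.0148] ; 230 [-0.0146, -0.0124] ; 240 [-0.0165, -0.0097] ; 250 [-0.018, -0.0067] ; 260 [-0.0189, -0.0034] ; 270 [-0.0192, -0.0001] ; 280 [-0.0189, 0.0032] ; 290 [-0.0181, 0.0064] ; 300 [-0.0167, 0.0095] ; 310 [-0.0148, 0.0122] ; 320 [-0.0124, 0.0146] ; 330 [-0.0097, 0.0165] ; 340 [-0.0067, 0.018] ; 350 [-0.0034, 0.0189] ; 0 [-0.0001, 0.0192] ; 10 [0.0032, 0.0189] ; 20 [0.0064, 0.0181] ; 30 [0.0095, 0.0167] ; 40 [0.0122, 0.0148] ; 50 [0.0146, 0.0124] ; 60 [0.0165, 0.0097] ; 70 [0.018, 0.0067] ;
```

Request:
send_rows:
  series:
    - [0.0154,0.0012,0,0,0,0,0]
    - [0.0189,0.0034,0,0,0,0,0]
    - [0.0192,0.0001,0,0,0,0,0]
    - [0.0189,-0.0032,0,0,0,0,0]
    - [0,0,0,0,0,0,0]

```text
t: 40.7
eef_pos: [0.5117, -0.3483, 0.2119]
tcp_rot: [0.0, 0.042, 0.999, -0.0]
ft_force: [-0.3, -0.1, 0.4]
width: 0.0003
grip_force: 0.0
```

Request:
send_rows:
  series:
    - [0.0181,-0.0064,0,0,0,0,0]
    - [0.0167,-0.0095,0,0,0,0,0]
    - [0.0148,-0.0122,0,0,0,0,0]
    - [0,0,0,0,0,0,0]

```text
t: 41.1
eef_pos: [0.4907, -0.3583, 0.2107]
tcp_rot: [-0.001, 0.042, 0.999, -0.0]
ft_force: [-1.3, 0.7, 0.9]
width: 0.0003
grip_force: 0.0
```

Request:
send_rows:
  series:
    - [0.0062,-0.0073,0,0,0,0,0]

```text
t: 41.2
eef_pos: [0.4889, -0.3605, 0.2107]
tcp_rot: [-0.0, 0.041, 0.999, 0.0]
ft_force: [0.5, 0.3, -0.7]
width: -0.0003
grip_force: 0.6
```

Request:
send_rows:
  series:
    - [0.0062,-0.0073,0,0,0,0,0]

```text
t: 41.3
eef_pos: [0.4865, -0.3631, 0.2108]
tcp_rot: [-0.0, 0.041, 0.999, 0.0]
ft_force: [1.1, 0.9, -0.3]
width: 0.0001
grip_force: 0.5
```

Request:
send_rows:
  series:
    - [0.0049,-0.0082,0,0,0,0,0]

```text
t: 41.4
eef_pos: [0.4843, -0.3662, 0.2108]
tcp_rot: [-0.0, 0.041, 0.999, 0.0]
ft_force: [0.3, 1.8, 0.4]
width: -0.0002
grip_force: 0.5
```

Request:
send_rows:
  series:
    - [0.0048,-0.0083,0,0,0,0,0]

```text
t: 41.5
eef_pos: [0.4821, -0.3693, 0.2108]
tcp_rot: [-0.0, 0.041, 0.999, 0.0]
ft_force: [1.2, 1.6, 0.1]
width: 0.0001
grip_force: 0.5
```

Request:
send_rows:
  series:
    - [0.0034,-0.009,0,0,0,0,0]

```text
t: 41.6
eef_pos: [0.4804, -0.3728, 0.2108]
tcp_rot: [-0.0, 0.041, 0.999, 0.0]
ft_force: [1.1, 1.2, 0.0]
width: -0.0002
grip_force: 0.5
```

Request:
send_rows:
  series:
    - [0.0033,-0.009,0,0,0,0,0]

```text
t: 41.7
eef_pos: [0.4788, -0.3764, 0.2109]
tcp_rot: [-0.0, 0.041, 0.999, 0.0]
ft_force: [0.5, 0.9, 0.2]
width: 0.0002
grip_force: 0.4
```

Request:
send_rows:
  series:
    - [0.0017,-0.0094,0,0,0,0,0]

```text
t: 41.8
eef_pos: [0.4777, -0.3801, 0.2109]
tcp_rot: [-0.0, 0.041, 0.999, 0.0]
ft_force: [0.6, 1.1, -0.6]
width: -0.0001
grip_force: 0.4
```

Request:
send_rows:
  series:
    - [0.0017,-0.0095,0,0,0,0,0]

```text
t: 41.9
eef_pos: [0.4768, -0.384, 0.2109]
tcp_rot: [-0.0, 0.041, 0.999, 0.0]
ft_force: [0.4, 0.8, -0.1]
width: -0.0005
grip_force: 0.4
```

Request:
send_rows:
  series:
    - [0,-0.0096,0,0,0,0,0]

```text
t: 42.0
eef_pos: [0.4765, -0.3878, 0.2109]
tcp_rot: [-0.0, 0.041, 0.999, 0.0]
ft_force: [0.4, 1.0, -0.2]
width: 0.0001
grip_force: 0.4
```

Request:
send_rows:
  series:
    - [0,-0.0096,0,0,0,0,0]

```text
t: 42.1
eef_pos: [0.4762, -0.3917, 0.2109]
tcp_rot: [-0.0, 0.041, 0.999, -0.0]
ft_force: [-0.7, 0.8, 0.3]
width: 0.0001
grip_force: 0.4
```

Request:
send_rows:
  series:
    - [-0.0016,-0.0094,0,0,0,0,0]

```text
t: 42.2
eef_pos: [0.4765, -0.3954, 0.2109]
tcp_rot: [-0.0, 0.041, 0.999, -0.0]
ft_force: [0.8, 1.2, 0.7]
width: 0.0004
grip_force: 0.4
```

Request:
send_rows:
  series:
    - [-0.0016,-0.0095,0,0,0,0,0]

```text
t: 42.3
eef_pos: [0.4767, -0.3973, 0.2105]
tcp_rot: [-0.0, 0.041, 0.999, 0.002]
ft_force: [-0.1, 9.5, 1.6]
width: 0.0002
grip_force: 4.0
```

Request:
send_rows:
  series:
    - [-0.0032,-0.0091,0,0,0,0,0]

```text
t: 42.4
eef_pos: [0.4773, -0.3987, 0.2102]
tcp_rot: [-0.001, 0.041, 0.999, 0.005]
ft_force: [0.4, 13.1, 4.3]
width: -0.0001
grip_force: 4.9
```

Request:
send_rows:
  series:
    - [-0.0032,-0.009,0,0,0,0,0]

```text
t: 42.5
eef_pos: [0.4781, -0.402, 0.2101]
tcp_rot: [-0.001, 0.04, 0.999, 0.005]
ft_force: [-2.3, 11.3, 2.9]
width: -0.0001
grip_force: 4.9
```

Request:
send_rows:
  series:
    - [-0.0047,-0.0084,0,0,0,0,0]

```text
t: 42.6
eef_pos: [0.4793, -0.4052, 0.2099]
tcp_rot: [-0.002, 0.04, 0.999, 0.005]
ft_force: [-2.2, 11.0, 2.6]
width: -0.0002
grip_force: 4.8
```

Request:
send_rows:
  series:
    - [-0.0048,-0.0083,0,0,0,0,0]

```text
t: 42.7
eef_pos: [0.4806, -0.4086, 0.2096]
tcp_rot: [-0.002, 0.04, 0.999, 0.005]
ft_force: [-2.2, 11.1, 1.5]
width: -0.0
grip_force: 4.6
```

Request:
send_rows:
  series:
    - [-0.0122,-0.0148,0,0,0,0,0]
    - [-0.0146,-0.0124,0,0,0,0,0]
    - [-0.0165,-0.0097,0,0,0,0,0]
    - [-0.018,-0.0067,0,0,0,0,0]
    - [-0.0189,-0.0034,0,0,0,0,0]

```text
t: 43.2
eef_pos: [0.507, -0.4303, 0.2079]
tcp_rot: [-0.007, 0.041, 0.999, 0.005]
ft_force: [-13.5, 8.3, 3.3]
width: 0.0003
grip_force: 6.3
```

Request:
send_rows:
  series:
    - [-0.0192,-0.0001,0,0,0,0,0]
    - [-0.0189,0.0032,0,0,0,0,0]
    - [-0.0181,0.0064,0,0,0,0,0]
    - [-0.0167,0.0095,0,0,0,0,0]
    - [-0.0148,0.0122,0,0,0,0,0]

```text
t: 43.7
eef_pos: [0.5415, -0.4268, 0.209]
tcp_rot: [-0.008, 0.043, 0.999, -0.002]
ft_force: [-14.4, -5.1, -0.3]
width: -0.0001
grip_force: 6.5
```

```bash
cat >> h.py <<'E'
def ang():
    p,R=st();d=p[:2]-np.array([.5193,-.389]);print('r',np.hypot(*d).round(4),'ang',(np.degrees(np.arctan2(d[1],d[0]))%360).round(1))
E
python3 -c "
from h import *
ang()"
```

```text
t 43.7 pos [ 0.5415 -0.4268  0.209 ] yaw(y axis) 85.1 tilt 0.97 w -0.0001 gf 6.5 F [-14.4  -5.1  -0.3] M [-1.07  3.05  0.19] q [-0.76  0.41  0.11  1.28 -0.01 -0.67]
r 0.0438 ang 300.4
```

Request:
send_rows:
  series:
    - [-0.0124,0.0146,0,0,0,0,0]
    - [-0.0097,0.0165,0,0,0,0,0]
    - [-0.0067,0.018,0,0,0,0,0]
    - [-0.0034,0.0189,0,0,0,0,0]
    - [-0.0001,0.0192,0,0,0,0,0]

```text
t: 44.2
eef_pos: [0.5616, -0.3988, 0.211]
tcp_rot: [-0.003, 0.043, 0.999, -0.007]
ft_force: [-5.6, -15.9, -2.8]
width: 0.0002
grip_force: 6.8
```

Request:
send_rows:
  series:
    - [0.0032,0.0189,0,0,0,0,0]
    - [0.0064,0.0181,0,0,0,0,0]
    - [0.0095,0.0167,0,0,0,0,0]
    - [0.0122,0.0148,0,0,0,0,0]
    - [0.0146,0.0124,0,0,0,0,0]

```text
t: 44.7
eef_pos: [0.5525, -0.3647, 0.2126]
tcp_rot: [0.004, 0.042, 0.999, -0.007]
ft_force: [7.4, -12.0, -6.1]
width: -0.0002
grip_force: 6.5
```

Request:
send_rows:
  series:
    - [0.0165,0.0097,0,0,0,0,0]
    - [0.018,0.0067,0,0,0,0,0]
    - [0.0189,0.0034,0,0,0,0,0]
    - [0.0192,0.0001,0,0,0,0,0]
    - [0.0189,-0.0032,0,0,0,0,0]

```text
t: 45.2
eef_pos: [0.5217, -0.3517, 0.2145]
tcp_rot: [0.011, 0.04, 0.999, -0.003]
ft_force: [18.4, 0.2, -1.4]
width: 0.0
grip_force: 7.9
```

Request:
send_rows:
  series:
    - [0.0181,-0.0064,0,0,0,0,0]
    - [0.0167,-0.0095,0,0,0,0,0]
    - [0.0148,-0.0122,0,0,0,0,0]
    - [0.0124,-0.0146,0,0,0,0,0]
    - [0.0097,-0.0165,0,0,0,0,0]

```text
t: 45.7
eef_pos: [0.4875, -0.3669, 0.2139]
tcp_rot: [0.006, 0.039, 0.999, 0.003]
ft_force: [9.9, 13.4, 6.6]
width: 0.0
grip_force: 6.9
```

Request:
send_rows:
  series:
    - [0.0067,-0.018,0,0,0,0,0]
    - [0.0034,-0.0189,0,0,0,0,0]
    - [0.0001,-0.0192,0,0,0,0,0]
    - [-0.0032,-0.0189,0,0,0,0,0]

```text
t: 46.1
eef_pos: [0.4772, -0.3942, 0.2109]
tcp_rot: [0.0, 0.04, 0.999, 0.005]
ft_force: [0.1, 12.3, 3.7]
width: 0.0001
grip_force: 5.3
```

```bash
python3 -c "
from h import *
ang()"
```

```text
t 46.1 pos [ 0.4772 -0.3942  0.2109] yaw(y axis) 85.4 tilt 0.58 w 0.0001 gf 5.3 F [ 0.1 12.3  3.7] M [2.42 0.02 0.03] q [-0.8   0.28 -0.06  1.23  0.01 -0.72]
r 0.0425 ang 187.0
```

Request:
send_rows:
  series:
    - [-0.0064,-0.0181,0,0,0,0,0]
    - [-0.0095,-0.0167,0,0,0,0,0]
    - [-0.0122,-0.0148,0,0,0,0,0]
    - [-0.0146,-0.0124,0,0,0,0,0]
    - [-0.0165,-0.0097,0,0,0,0,0]

```text
t: 46.6
eef_pos: [0.4943, -0.4244, 0.2084]
tcp_rot: [-0.005, 0.041, 0.999, 0.006]
ft_force: [-7.5, 10.0, 0.5]
width: -0.0001
grip_force: 5.2
```

Request:
send_rows:
  series:
    - [-0.018,-0.0067,0,0,0,0,0]
    - [-0.0189,-0.0034,0,0,0,0,0]
    - [-0.0192,-0.0001,0,0,0,0,0]
    - [-0.0189,0.0032,0,0,0,0,0]
    - [-0.0181,0.0064,0,0,0,0,0]

```text
t: 47.1
eef_pos: [0.528, -0.4316, 0.2086]
tcp_rot: [-0.009, 0.042, 0.999, 0.001]
ft_force: [-16.9, -0.4, 2.7]
width: 0.0
grip_force: 6.9
```

Request:
send_rows:
  series:
    - [-0.0167,0.0095,0,0,0,0,0]
    - [-0.0148,0.0122,0,0,0,0,0]
    - [-0.0124,0.0146,0,0,0,0,0]
    - [-0.0097,0.0165,0,0,0,0,0]
    - [-0.0067,0.018,0,0,0,0,0]

```text
t: 47.6
eef_pos: [0.5585, -0.4119, 0.2108]
tcp_rot: [-0.003, 0.043, 0.999, -0.005]
ft_force: [-6.2, -11.3, -1.4]
width: -0.0003
grip_force: 6.0
```

Request:
send_rows:
  series:
    - [-0.0034,0.0189,0,0,0,0,0]
    - [-0.0001,0.0192,0,0,0,0,0]
    - [0.0032,0.0189,0,0,0,0,0]
    - [0.0064,0.0181,0,0,0,0,0]
    - [0.0095,0.0167,0,0,0,0,0]

```text
t: 48.1
eef_pos: [0.5599, -0.3767, 0.2121]
tcp_rot: [0.002, 0.043, 0.999, -0.007]
ft_force: [3.6, -12.5, -2.8]
width: -0.0002
grip_force: 5.7
```

Request:
send_rows:
  series:
    - [0.0122,0.0148,0,0,0,0,0]
    - [0.0146,0.0124,0,0,0,0,0]
    - [0.0165,0.0097,0,0,0,0,0]
    - [0.018,0.0067,0,0,0,0,0]
    - [0.0189,0.0034,0,0,0,0,0]

```text
t: 48.6
eef_pos: [0.5364, -0.3529, 0.2141]
tcp_rot: [0.01, 0.041, 0.999, -0.004]
ft_force: [16.7, -3.8, -3.3]
width: -0.0002
grip_force: 7.9
```

Request:
send_rows:
  series:
    - [0.0192,0.0001,0,0,0,0,0]
    - [0.0189,-0.0032,0,0,0,0,0]
    - [0.0181,-0.0064,0,0,0,0,0]
    - [0.0167,-0.0095,0,0,0,0,0]
    - [0.0148,-0.0122,0,0,0,0,0]

```text
t: 49.1
eef_pos: [0.5011, -0.3576, 0.2155]
tcp_rot: [0.011, 0.039, 0.999, 0.0]
ft_force: [13.7, 8.1, 7.4]
width: 0.0001
grip_force: 8.0
```

Request:
send_rows:
  series:
    - [0.0124,-0.0146,0,0,0,0,0]
    - [0.0097,-0.0165,0,0,0,0,0]
    - [0.0067,-0.018,0,0,0,0,0]
    - [0.0034,-0.0189,0,0,0,0,0]
    - [0.0001,-0.0192,0,0,0,0,0]

```text
t: 49.6
eef_pos: [0.4777, -0.3867, 0.2118]
tcp_rot: [0.002, 0.04, 0.999, 0.005]
ft_force: [0.8, 13.3, 4.6]
width: -0.0001
grip_force: 5.8
```

Request:
send_rows:
  series:
    - [-0.0016,-0.0094,0,0,0,0,0]
    - [0,0,0,0,0,0,0]
    - [0,0,0,0,0,0,0]

```text
t: 49.9
eef_pos: [0.4765, -0.3919, 0.2109]
tcp_rot: [-0.0, 0.041, 0.999, 0.003]
ft_force: [-0.2, 8.0, 3.7]
width: -0.0
grip_force: 4.1
```

```bash
python3 -c "
from h import *
ang()"
```

```text
t 49.9 pos [ 0.4765 -0.3919  0.2109] yaw(y axis) 85.4 tilt 0.39 w -0.0 gf 4.1 F [-0.2  8.   3.7] M [1.76 0.09 0.05] q [-0.8   0.28 -0.07  1.23  0.   -0.71]
r 0.0429 ang 183.9
```

Request:
send_rows:
  series:
    - [-0.0016,-0.0095,0,0,0,0,0]
    - [0,0,0,0,0,0,0]

```text
t: 50.1
eef_pos: [0.4763, -0.3954, 0.2105]
tcp_rot: [-0.001, 0.041, 0.999, 0.004]
ft_force: [-1.6, 8.6, 3.3]
width: -0.0002
grip_force: 4.2
```

Request:
send_rows:
  series:
    - [-0.001,-0.004,0,0,0,0,0]
    - [0,0,0,0,0,0,0]

```text
t: 50.3
eef_pos: [0.4764, -0.3967, 0.2104]
tcp_rot: [-0.001, 0.041, 0.999, 0.004]
ft_force: [-1.8, 10.4, 3.3]
width: -0.0004
grip_force: 4.4
```

Request:
send_rows:
  series:
    - [0.003,0.02,0,0,0,0,0]
    - [0,0,0,0,0,0,0]
    - [0,0,-0.1,0,0,0,0]
    - [0,0,-0.1,0,0,0,0]
    - [0,0,0,0,0,0,0]

```text
t: 50.8
eef_pos: [0.4795, -0.396, 0.2983]
tcp_rot: [0.005, 0.041, 0.999, -0.005]
ft_force: [0.0, -0.8, 1.6]
width: -0.0004
grip_force: 0.0
```

Request:
send_rows:
  series:
    - [0.0085,0.1052,0,0,0,0,0]
    - [0.0085,0.1052,0,0,0,0,0]
    - [0.0085,0.1052,0,0,0,0,50]
    - [0.0085,0.1052,0,0,0,0,50]
    - [0.0085,0.1052,0,0,0,0,50]

```text
t: 51.3
eef_pos: [0.4773, -0.1806, 0.2909]
tcp_rot: [0.001, 0.042, 0.999, -0.001]
ft_force: [0.8, 0.1, -0.7]
width: 0.0422
grip_force: 0.0
```

Request:
send_rows:
  series:
    - [0,0,0,0,0,0,50]
    - [0,0,0.1,0,0,0,50]
    - [0,0,0.1,0,0,0,50]
    - [0,0,0.1,0,0,0,50]
    - [0,0,0,0,0,0,50]

```text
t: 51.8
eef_pos: [0.4727, -0.18, 0.1652]
tcp_rot: [-0.005, 0.042, 0.999, 0.002]
ft_force: [-1.0, 0.8, -0.6]
width: 0.0427
grip_force: 0.0
```

Run:
```python
from h import *
go(.4765,-.178,.102,85.2)
im=r.read_camera("top");s=r.read_camera('side')
cv2.imwrite("pics/c9.png",np.hstack([crop(im,300,440,170,270,3),crop(s,270,390,240,340,3)]))
```

```text
t 51.8 pos [ 0.4727 -0.18    0.1652] yaw(y axis) 85.2 tilt 0.65 w 0.0427 gf 0.0 F [-1.   0.8 -0.6] M [ 0.01  0.06 -0.02] q [-0.49  0.12 -0.36  1.1  -0.   -0.41]
shift units [-0.0107  0.0051  0.1579] norm mm 63.3
turn z deg 0.03 units 0.0006
```

View pics/c9.png

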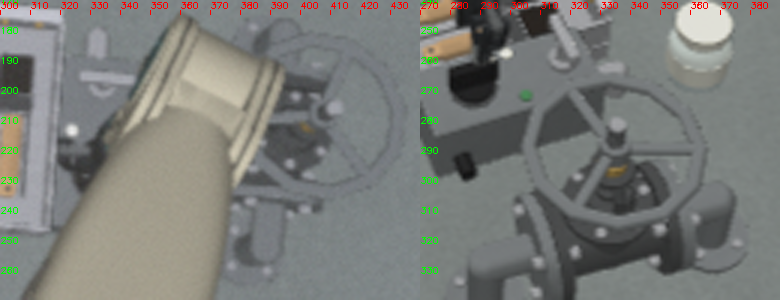

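The stem now stands clear of the hub: its top went from row 285.6 to 280.3 in the side view, as 20 mm should. The tool is above the black switch. Next: down and grip.

Request:
send_rows:
  series:
    - [-0.002,0.004,0.04,0,0,0,50]
    - [0,0,0.06,0,0,0,50]
    - [0,0,0.04,0,0,0,50]
    - [0,0,0.015,0,0,0,50]
    - [0,0,0,0,0,0,50]
  grip_force: 60

```text
t: 52.4
eef_pos: [0.4793, -0.1808, 0.1104]
tcp_rot: [0.001, 0.041, 0.999, -0.001]
ft_force: [0.5, -0.2, 0.1]
width: 0.0427
grip_force: 0.0
```

Request:
send_rows:
  series:
    - [0,0,0,0,0,0,50]
    - [0,0,0,0,0,0,0]
    - [0,0,0,0,0,0,0]
    - [0,0,0,0,0,0,0]
    - [0,0,0,0,0,0,0]

```text
t: 52.9
eef_pos: [0.4792, -0.1789, 0.1105]
tcp_rot: [0.001, 0.041, 0.999, 0.001]
ft_force: [-1.0, 4.6, 6.2]
width: 0.0127
grip_force: 59.6
```

```bash
python3 -c "
from h import *
st()"
```

```text
t 52.9 pos [ 0.4792 -0.1789  0.1105] yaw(y axis) 85.3 tilt 0.21 w 0.0127 gf 59.6 F [-1.   4.6  6.2] M [ 0.85 -0.   -0.24] q [-0.49  0.17 -0.43  0.97  0.   -0.4 ]
```

Request:
send_rows:
  series:
    - [0,0,0,0,0,0.16,0]
    - [0,0,0,0,0,0.16,0]
    - [0,0,0,0,0,0.16,0]
    - [0,0,0,0,0,0.16,0]
    - [0,0,0,0,0,0.16,0]

```text
t: 53.4
eef_pos: [0.4784, -0.1805, 0.1104]
tcp_rot: [0.001, 0.35, 0.937, -0.001]
ft_force: [-3.8, -0.2, 5.2]
width: 0.0123
grip_force: 59.6
```

Request:
send_rows:
  series:
    - [0,0,0,0,0,0.16,0]
    - [0,0,0,0,0,0.16,0]
    - [0,0,0,0,0,0.16,0]
    - [0,0,0,0,0,0.1,0]
    - [0,0,0,0,0,0,0]

```text
t: 53.9
eef_pos: [0.4774, -0.1812, 0.1104]
tcp_rot: [0.0, 0.551, 0.834, -0.002]
ft_force: [-3.9, -2.8, 7.4]
width: 0.0125
grip_force: 59.8
```

```bash
python3 -c "
from h import *
st()"
```

```text
t 53.9 pos [ 0.4774 -0.1812  0.1104] yaw(y axis) 23.1 tilt 0.23 w 0.0125 gf 59.8 F [-3.9 -2.8  7.4] M [-0.44  1.02  0.27] q [-0.49  0.17 -0.43  0.97 -0.    0.68]
```

Request:
send_rows:
  series:
    - [0,0,0,0,0,0.07,0]
    - [0,0,0,0,0,0,0]

```text
t: 54.1
eef_pos: [0.4774, -0.1812, 0.1104]
tcp_rot: [0.0, 0.572, 0.82, -0.002]
ft_force: [-4.9, -2.3, 6.3]
width: 0.0124
grip_force: 61.4
```

```bash
python3 -c "
from h import *
st()"
```

```text
t 54.1 pos [ 0.4774 -0.1812  0.1104] yaw(y axis) 20.2 tilt 0.25 w 0.0124 gf 61.4 F [-4.9 -2.3  6.3] M [-0.54  1.03  1.08] q [-0.49  0.17 -0.43  0.97 -0.    0.73]
```

Request:
send_rows:
  series:
    - [0,0,0,0,0,0,0]
    - [0,0,0,0,0,0,0]
    - [0,0,0,0,0,0,0]
    - [0,0,0,0,0,0,0]
    - [0,0,0,0,0,0,0]

```text
t: 54.6
eef_pos: [0.4774, -0.1812, 0.1104]
tcp_rot: [0.0, 0.572, 0.82, -0.002]
ft_force: [-3.9, -2.6, 7.0]
width: 0.0127
grip_force: 61.3
```

Request:
send_rows:
  series:
    - [0,0,0,0,0,0,0]
    - [0,0,0,0,0,0,0]
    - [0,0,0,0,0,0,0]
    - [0,0,0,0,0,0,0]
    - [0,0,0,0,0,0,0]

```text
t: 55.1
eef_pos: [0.4774, -0.1812, 0.1104]
tcp_rot: [0.0, 0.572, 0.82, -0.002]
ft_force: [-4.9, -2.7, 7.6]
width: 0.0123
grip_force: 61.3
```

Request:
send_rows:
  series:
    - [0,0,0,0,0,0,0]
    - [0,0,0,0,0,0,0]
    - [0,0,0,0,0,0,0]
    - [0,0,0,0,0,0,0]
    - [0,0,0,0,0,0,0]

```text
t: 55.6
eef_pos: [0.4774, -0.1812, 0.1104]
tcp_rot: [0.0, 0.572, 0.82, -0.002]
ft_force: [-5.4, -2.3, 6.5]
width: 0.0126
grip_force: 61.3
```

```bash
python3 -c "
from h import *
st()"
```

```text
t 55.6 pos [ 0.4774 -0.1812  0.1104] yaw(y axis) 20.2 tilt 0.25 w 0.0126 gf 61.3 F [-5.4 -2.3  6.5] M [-0.53  1.09  1.05] q [-0.49  0.17 -0.43  0.97 -0.    0.73]
```

Request:
send_rows:
  series:
    - [0,0,0,0,0,0,100]
    - [0,0,0,0,0,0,100]
    - [0,0,0,0,0,0,100]
    - [0,0,0,0,0,0,100]
    - [0,0,0,0,0,0,100]

```text
t: 56.1
eef_pos: [0.4782, -0.1799, 0.1089]
tcp_rot: [0.0, 0.573, 0.819, 0.0]
ft_force: [-0.5, 0.6, 0.3]
width: 0.0834
grip_force: 0.0
```

Request:
send_rows:
  series:
    - [0,0,-0.06,0,0,0,100]
    - [0,0,-0.1,0,0,0,100]
    - [0,0,-0.1,0,0,0,100]
    - [0,0,-0.1,0,0,0,100]
    - [0,0,0,0,0,0,100]

```text
t: 56.6
eef_pos: [0.4819, -0.1818, 0.2596]
tcp_rot: [0.006, 0.573, 0.819, 0.001]
ft_force: [0.9, -0.2, 0.0]
width: 0.0857
grip_force: 0.0
```

Request:
send_rows:
  series:
    - [0.11,0.02,0,0,0,0,100]
    - [0.11,0.02,0,0,0,0,100]
    - [0.11,0.02,0,0,0,0,100]
    - [0.11,0.02,0,0,0,0,100]
    - [0.11,0.02,0,0,0,0,100]

```text
t: 57.1
eef_pos: [0.4396, 0.042, 0.2524]
tcp_rot: [-0.0, 0.574, 0.819, 0.0]
ft_force: [0.8, 0.1, -0.3]
width: 0.0855
grip_force: 0.0
```

Request:
send_rows:
  series:
    - [0.11,0.02,0,0,0,0,100]
    - [0.11,0.02,0,0,0,0,100]
    - [0.11,0.02,0,0,0,0,100]
    - [0.11,0.02,0,0,0,0,100]
    - [0,0,0,0,0,0,100]

```text
t: 57.6
eef_pos: [0.4088, 0.221, 0.2524]
tcp_rot: [-0.001, 0.571, 0.821, 0.0]
ft_force: [-0.3, -0.0, 0.6]
width: 0.0856
grip_force: 0.0
```

Run:
```python
from h import *
im=r.read_camera("top");s=r.read_camera('side');st()
o=np.vstack([cv2.resize(crop(im,235,440,150,260,3),(615,330)),cv2.resize(crop(s,235,375,200,260,4),(560,240))[:, :560] if 0 else cv2.copyMakeBorder(cv2.resize(crop(s,235,375,190,290,4),(364,260)),0,0,0,251,cv2.BORDER_CONSTANT)])
cv2.imwrite("pics/f.png",o)
```

```text
t 57.7 pos [0.4095 0.2176 0.2523] yaw(y axis) 20.2 tilt 0.07 w 0.0857 gf 0.0 F [ 0.5  0.4 -1.6] M [-0.04 -0.08 -0.02] q [ 0.35 -0.02 -0.32  1.27 -0.    1.57]
```

View pics/f.png

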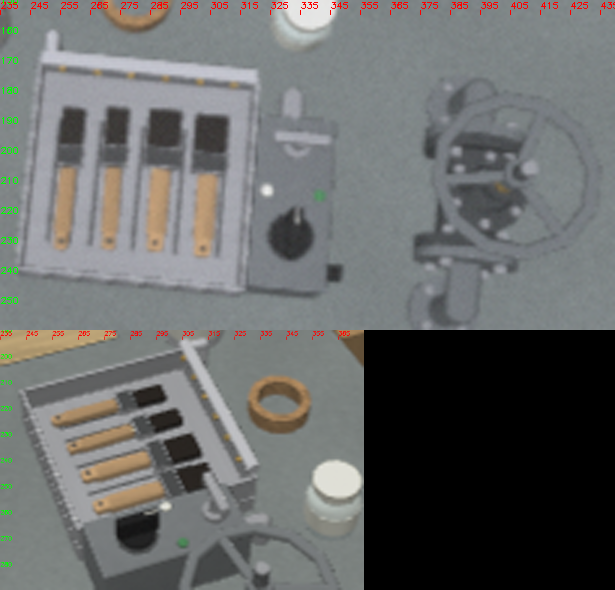

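The final picture shows the brushes, T-handle, switch and raised stem as required: four brushes flat in the trough, the T-handle across, the switch back at rest, and the bystanders in place.

```bash
python3 -c "
from workcell import r
print(r.hand_in())"
```

```text
the job is handed in; nothing more can be done
None
```

I've handed the job in: the drain is shut, all four brushes lie flat with bristles to the spray bar, the valve got two turns from the end of its slack (about 20 mm of stem by camera), and the pump switch was held about 1.5 s at its stop and has sprung back.

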